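Kit the governor overhaul tray

ROBOT

A 7-joint arm with a two-finger parallel gripper is mounted at the origin on the work surface. World frame = base frame: x ahead of the robot, y to its left, z up, the work surface at z = 0. Lengths are in m, angles in rad, forces in N, time in s.
With the tool pointing down it reaches from about 0.4 to 0.85 m from the base axis. Payload 10.4 kg.
Tool frame: the origin (TCP) lies at the very end of the fingers, on their centre line; the grasp point (between the pads) lies 19 mm behind it; z points along the fingers, y is the direction in which the jaws open and shut (so a half turn about z gives the same grasp; the last joint's range is limited). The gripper opens to 87 mm and grips with 3 to 60 N. Pads are 19 mm wide; open, the fingers measure 117 mm over their backs; the gripper's body (75 mm by 190 mm) begins 51 mm behind the grasp point.
Start: joints at [1.209, 0.332, -0.065, 1.46, 0.022, 1.35, -0.088], TCP at [0.208, -0.589, 0.223] pointing down, gripper open.
Joint ranges: [-2.6, 2.6], [-0.5, 2.12], [-1.47, 1.34], [0.16, 2.42], [-1.27, 4.41], [0.06, 2.06], [-2.6, 2.6]. Speed limits (rad/s): [2.22, 2.22, 2.79, 2.79, 3.14, 3.14, 3.14].

INTERFACE

Orientations are given as a unit quaternion [x, y, z, w].
In Python, from bench import read_state, imaging, r gives the robot as it stands. The module is installed in compiled form; this text tells all that it offers.
- The arm moves only by the tool move_arm, never from a script. Its argument "series" is a list of rows, each a list of 4 numbers: the shift along the tool's x, y, z in m, then the turn about the tool's z in rad. In form: [[x, y, z, roll], ...]. A call has 1 to 20 rows; each row is the pose to reach, as a shift and turn from the pose commanded when the call began, along the tool's axes at that moment; what a row does not reach only later rows make up. A row lasts 1/10 s, in which the tool goes at most 50 mm and 8.59 degrees, less where a joint would pass 70% of its speed; a pose out of reach is approached as far as the arm can. A call with a gripper value outside its range is refused whole. "claw" is the gripper's target within -1 to 1 (fully open at 1, half-way at 0, shut at -1), set as the call begins (left out, the last holds). The fingers move at their own pace and stop on an object; "newtons" is the grip in N (left out, the last holds). Time passes only in rows, so rows that repeat a pose let the fingers close. It gives the time, the measured TCP pose, the force and the opening at its end, in the units of the state.
- read_state(): the state, without advancing time (a new reading comes with each control period).
- imaging.camera(name): name is "side" or "top"; returns (picture, depth): 384x512x3 uint8, red, green, blue; 384x512 float32, m along the optical axis (not along the pixel's ray), 0 where there is no reading.
- imaging.get_calibration(name): a dict with "camera_matrix" (3x3 intrinsics, pixels), "R" (3x3) and "t" (3): a world point X has camera coordinates R X + t. Camera axes: x right, y down, z forward; pixel columns grow to the right and rows downward; lengths in m; the calibration is good to about 2 mm. A picture is of the moment at which its call begins. get_calibration takes no time and is no camera call.
- r.close_job(): hands the job in, once; it reports no verdict.
The state is a dict: "time": time; "joint_positions": joint angles; "joint_vel": joint speeds; "joint_torque": joint torques, N m; "ee_pos": TCP position; "eef_rot": TCP orientation; "ft_force": force on the tool from outside, world axes, zero at the start; "torque": the same for the moment, N m; "width": finger opening in m.
Only numpy, scipy, OpenCV 4.12 (cv2) and the standard library are available. Lean on these libraries where they do the work, as an engineer would, in place of code of your own. Each camera call takes 0.05 s, during which the arm holds its last target.

TASK

Kit the black shadow-cut tray for the governor overhaul: lay the steel spool from the cradle, the L-shaped cover that was left lying on the tray, and the brass coupling each in the cavity cut to its outline, fully home and let go. The coupling is latched in its dock: squeeze its two side buttons together to free it, do not wrench it out. Set the parts down rather than dropping them, and leave everything else on the shelf where it is, including the other, mirror-image cover.

Things in the scene. Friction and masses are not known exactly. Their poses are not given: they have to be found in the camera images.
- tray: Fixed tray 180 (x) by 290 mm (y), black top 20 mm above the shelf, three cavities 16 mm deep with a plain grey floor, 3 mm clearance round each part. Origin: centre of its underside, z up. Along y: spool cavity at +88 mm, cover cavity at about -5, coupling cavity at -98. A seated part's x axis points along the tray's +x.
- spool_place (a point): Where spool_mid is when the spool is fully home: 22 mm above the shelf, 18 mm above the cavity floor. Axes as the tray; the stem end is towards +x. Finger wells as deep as the cavity, 44 mm long (x), reach 50 mm either side of the spool's axis at its middle land.
- cover_place (a point): Where point cover_mid is when the cover is fully home in its L-shaped cavity: 27 mm above the shelf. Axes as the tray.
- coupling_place (a point): Where point coupling_mid is when the coupling is fully home in its keyhole-shaped cavity (with a notch each side for the hooks): 31 mm above the shelf. Axes as the tray; the stem end is towards +x.
- spool_mid (a point): Centre of the middle land, on the axis, of the loose ground steel valve spool (0.6 kg) lying level in the cradle. x runs along the spool to its thin stem; it may have rolled about x. Lands 36 mm in diameter at x -55..-29, -15..15 and 29..55 mm, necks 24 mm in diameter between, stem 16 mm in diameter at 55..85 mm. Grip it across the middle land.
- cradle: Fixed dark steel cradle of the spool; origin at the centre of its underside, x along the spool. Base plate 135 (x) by 70 by 6 mm. Saddles at x = -42 and +42 mm, 20 mm long, 26 mm high at their sides, carry the end lands; the spool's underside is 16 mm above the shelf, with only the base plate under the middle land.
- cover_mid (a point): Aluminium L-shaped cover (0.35 kg); starts flat on the tray across the spool cavity, so it must move first. Point: centre of its grip rib's plan, 23 mm above its underside. Plate 16 mm thick; rib 60 (x) by 22 mm (y) stands from 16 to 46 mm above the underside. From above: long leg x -52..68, y -14.5..30.5 mm; short leg x -52..-7, y -54.5..-14.5 mm.
- coupling_mid (a point): Centre of a brass block 44 (x) by 40 (y) by 54 mm high (0.45 kg), latched in the dock, z up; underside 27 mm below. Stem 18 mm in diameter low on +x, to x = 57 mm; plug 11 mm high on top. Its two buttons and hooks are described under button_l. Pinch both buttons flush, fingers then on the block itself (40 mm wide), and lift straight up in that grip.
- button_l (a joint): How far (m) the spring button on the coupling's +y side is pushed in: 0 free, 0.005 flush; about 4 N makes it flush. Each button is 12 mm wide, 14 mm high, its middle 13 mm above coupling_mid, 5 mm proud (50 mm over both). A hook at 6..12 mm above the underside moves with it, 4.5 mm proud, and catches under the dock's lip until the button is flush.
- button_r (a joint): The same for the button on the -y side.
- dock: Fixed dark steel dock, base plate 105 by 90 by 8 mm, origin under the centre of the coupling's block, axes as the coupling's. The coupling stands on the plate, 8 mm above the shelf. Lips beside the block at +y and -y, up to 25 mm above the shelf, hold down its hooks.
- mirror_cover: Bystander: loose aluminium cover, the mirror image (in y) of the one for the kit, flat on the shelf; origin on its underside below the middle of the rib. 120 by 85 by 46 mm.
- stand: Fixed slotted steel stand, 70 (x) by 200 (y) by 68 mm high, with four upright spools; origin at the centre of its underside.
- bumper: Bystander: grey rubber bumper block 55 by 85 by 40 mm, origin at the centre of its underside.
- gauge: Bystander: brass needle gauge fitting standing upright, 60 mm wide, 110 mm high, origin at the centre of its underside.
- oiler: Bystander: grey can, 56 mm in diameter, 120 mm high, origin at the centre of its underside.
- spanner: Bystander: open-ended spanner 190 mm long lying flat, origin on its underside.
- upright0: Bystander: loose valve spool standing upright in the stand, 31 mm in diameter, 125 mm long, foot 10 mm above the shelf; origin at the centre of its foot.
- upright1: Bystander: loose valve spool standing upright in the stand, 31 mm in diameter, 125 mm long, foot 10 mm above the shelf; origin at the centre of its foot.
- upright2: Bystander: loose valve spool standing upright in the stand, 31 mm in diameter, 145 mm long, foot 10 mm above the shelf; origin at the centre of its foot.
- upright3: Bystander: loose valve spool standing upright in the stand, 31 mm in diameter, 145 mm long, foot 10 mm above the shelf; origin at the centre of its foot.
There are look-alikes about, which are no part of the job. Leave any green look-alike of the part that bears spool_mid alone.

How it is judged:
At the end, for the whole second after the job is handed in: Spool, cover and coupling each lie at rest fully home in their own cavity: centre within 6 mm of its place horizontally and within 3 mm (4 mm below) in height, long axis within 0.15 rad of the cavity's, cover and coupling level within 0.06 rad (horizontal distance between spool_mid and spool_place below 0.006 m and z of spool_mid in the frame of spool_place between -0.004 and 0.003 m and angle between the x axis of spool_mid and the x axis of spool_place, either way round below 0.15 rad and linear speed of each of spool, cover, coupling below 0.02 m/s and horizontal distance between cover_mid and cover_place below 0.006 m and z of cover_mid in the frame of cover_place between -0.004 and 0.003 m and angle between the x axis of cover_mid and the x axis of cover_place, either way round below 0.15 rad and angle between each of cover_mid, coupling_mid's own z axis and vertical below 0.06 rad and horizontal distance between coupling_mid and coupling_place below 0.006 m and z of coupling_mid in the frame of coupling_place between -0.004 and 0.003 m and angle between the x axis of coupling_mid and the x axis of coupling_place, either way round below 0.15 rad); the robot touches nothing.
It fails at once if a bystander is shifted by more than 25 mm or tipped (distance of any of mirror_cover, upright0, upright1, upright2, upright3, bumper, gauge, oiler, spanner from where it was at the start of the episode above 0.025 m or angle between any of mirror_cover, upright0, upright1, upright2, upright3, bumper, gauge, oiler's own z axis and vertical above 0.35 rad).
It fails at once if a kit part falls freely (faster than 0.6 m/s while the fingers do not touch it: a drop of about 18 mm) ((contact force between the fingers and spool below 0.05 N and linear speed of spool above 0.6 m/s) or (contact force between the fingers and cover below 0.05 N and linear speed of cover above 0.6 m/s) or (contact force between the fingers and coupling below 0.05 N and linear speed of coupling above 0.6 m/s)).
It fails at once if the coupling is wrenched against its latched dock with more than 80 N (contact force between coupling and dock above 80 N).
It also fails if it takes over 69 s, if anything falls off the work surface, if the arm or the gripper's body presses on something with over 40 N, if the wrist force passes 120 N, or if a joint passes its speed limit or range.

## Working session

There is one attempt and no reset: what is moved stays moved. The work goes in short steps, Python scripts to look and compute and a tool call to move; the robot and the scene stay as the last step left them, time stands still between calls to the robot, and variables do not carry over. Pictures are saved under pics/ and viewed, and the job is handed in when it is done.

Besides the shell and the picture viewer there is one more tool, called after "Emit:" by a JSON object that holds its "op" and its "data". move_arm: Moves the arm, as the interface text tells. Its arguments: {"type":"object","properties":{"series":{"type":"array","items":{"type":"array","items":{"type":"number"}}},"claw":{"type":"number"},"newtons":{"type":"number"}},"required":["series"]}

```bash
mkdir -p pics; ls; cat > h.py <<'E'
import numpy as np, cv2
from bench import read_state, imaging, r
def grab(n):
    p,d=imaging.camera(n); c=imaging.get_calibration(n)
    np.savez(f'{n}.npz',p=p,d=d,K=c['camera_matrix'],R=c['R'],t=c['t']); return p,d
def cloud(n):
    f=np.load(f'{n}.npz'); d=f['d']; K=np.array(f['K']); v,u=np.mgrid[:d.shape[0],:d.shape[1]]
    X=np.stack([(u-K[0,2])/K[0,0]*d,(v-K[1,2])/K[1,1]*d,d],-1)
    W=(X-f['t'])@f['R']; W[d==0]=np.nan
    return f['p'],W
def save(n,img,s=1):
    cv2.imwrite(f'pics/{n}.png',cv2.resize(img,None,fx=s,fy=s,interpolation=cv2.INTER_CUBIC)[:,:,::-1])
E
python3 - <<'E'
from h import *
for n in ('top','side'):
    p,d=grab(n); save(n+'0',p,1.5)
    c=imaging.get_calibration(n); print(n,c)
s=read_state(); print(s)
E
```

```text
pics
top {'camera_matrix': array([[362.60862381,   0.        , 256.59840384],
       [  0.        , 362.60862381, 191.47663283],
       [  0.        ,   0.        ,   1.        ]]), 'R': array([[-0.01535463, -0.99978568, -0.01388651],
       [-0.99538517,  0.01659979, -0.09451351],
       [ 0.09472376,  0.01237121, -0.99542672]]), 't': array([0.01204929, 0.5233859 , 1.12108387])}
side {'camera_matrix': array([[420.49419209,   0.        , 253.92761598],
       [  0.        , 420.49419209, 186.68217164],
       [  0.        ,   0.        ,   1.        ]]), 'R': array([[-0.89276121, -0.45035659,  0.01250452],
       [-0.29120448,  0.55564439, -0.77875494],
       [ 0.34376936, -0.69888358, -0.62720361]]), 't': array([0.47307805, 0.20216194, 1.0008673 ])}
{'time': 0.1, 'joint_positions': array([ 1.20940659,  0.33277847, -0.06468879,  1.46083161,  0.02161427,
        1.34992796, -0.08846704]), 'joint_vel': array([-0.00142245, -0.00292315, -0.0012144 , -0.00319565, -0.00076889,
       -0.00028393,  0.00040278]), 'joint_torque': array([ 1.34452875e-03, -6.24545574e+01,  2.45844695e-02, -3.90717030e+01,
       -6.14397973e-02,  3.66533536e-02,  4.94739447e-05]), 'ee_pos': array([ 0.20758739, -0.58915431,  0.22186463]), 'eef_rot': array([ 9.85683048e-01,  1.68607646e-01, -1.42094812e-04, -6.08427009e-04]), 'ft_force': array([ 0.14076591,  0.40306111, -0.94890204]), 'torque': array([ 0.02391978, -0.03844714, -0.00651547]), 'width': 0.08674211726268456}
```

View pics/top0.png

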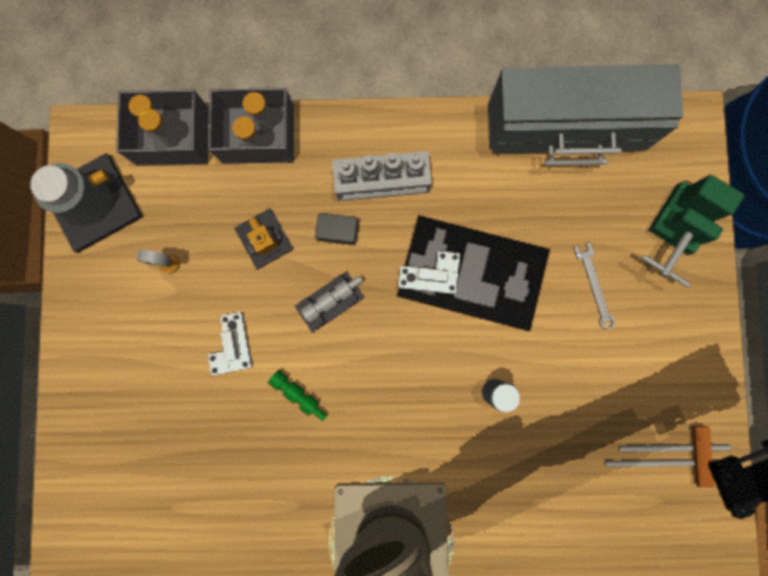

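View pics/side0.png

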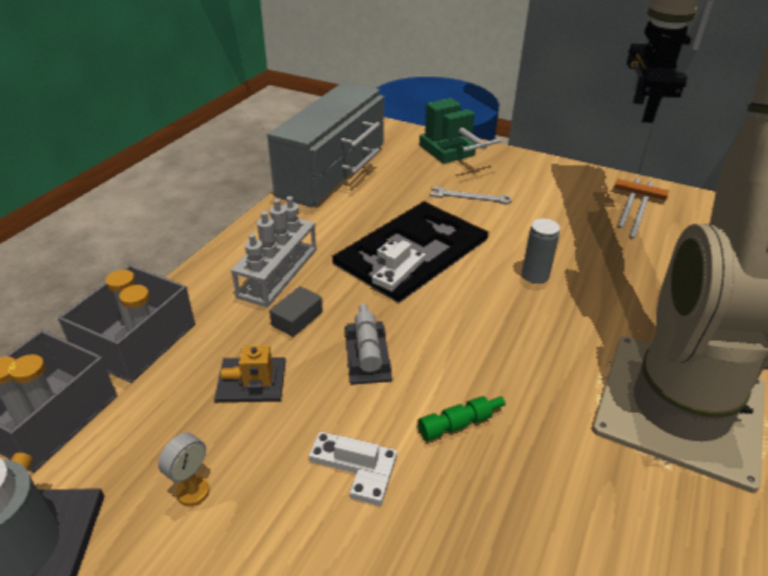

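Top view (1.5× px): the tray is at (473,272). The covers are the one on the tray at (430,273) and the mirror one on the shelf at (232,345). The spool candidates are the grey one in the cradle (330,300), the green one (297,395) and the four uprights (382,170). The coupling is in its dock at (263,237), and the only other brass items are the gauge (160,260) and the bin fittings. I choose the cover on the tray, the grey cradle spool and the docked brass block. Next I'll rectify and check these in close crops.

```bash
cat >> h.py <<'E'
def ortho(n,x0,x1,y0,y1,z,mm=1.0):
    """rows: x decreasing, cols: y decreasing"""
    f=np.load(f'{n}.npz'); xs=np.arange(x1,x0,-mm/1000); ys=np.arange(y1,y0,-mm/1000)
    X,Y=np.meshgrid(xs,ys,indexing='ij'); P=np.stack([X,Y,np.full_like(X,z)],-1)@f['R'].T+f['t']
    q=P@f['K'].T; m=(q[...,:2]/q[...,2:]).astype(np.float32)
    return cv2.remap(f['p'],m[...,0],m[...,1],cv2.INTER_CUBIC)
def proj(n,W):
    f=np.load(f'{n}.npz'); q=(np.atleast_2d(W)@f['R'].T+f['t'])@f['K'].T; return q[:,:2]/q[:,2:]
E
python3 - <<'E'
from h import *
p,W=cloud('top')
for nm,(u,v) in dict(tray=(473,272),cover=(430,273),spool=(330,300),coup=(263,237),mirror=(232,345),green=(297,395),oiler=(503,395),bump=(337,228),gauge=(160,260),spanner=(597,290),stand=(382,175)).items():
    print(nm,W[round(v/1.5),round(u/1.5)].round(3))
a=ortho('top',0.38,0.72,-0.35,0.05,0.02); b=ortho('side',0.38,0.72,-0.35,0.05,0.02)
save('tray_t',a,1.5); save('tray_s',b,1.5)
a=ortho('top',0.42,0.70,0.02,0.36,0.04); b=ortho('side',0.42,0.70,0.02,0.36,0.04)
save('sp_t',a,1.5); save('sp_s',b,1.5)
E
```

```text
tray [ 0.556 -0.184  0.006]
cover [ 0.547 -0.09   0.069]
spool [0.496 0.117 0.052]
coup [0.626 0.252 0.071]
mirror [0.407 0.319 0.046]
green [0.304 0.187 0.036]
oiler [ 0.307 -0.216  0.123]
bump [0.649 0.101 0.04 ]
gauge [0.58  0.45  0.096]
spanner [ 0.513 -0.447  0.008]
stand [0.751 0.005 0.069]
```

View pics/tray_t.png

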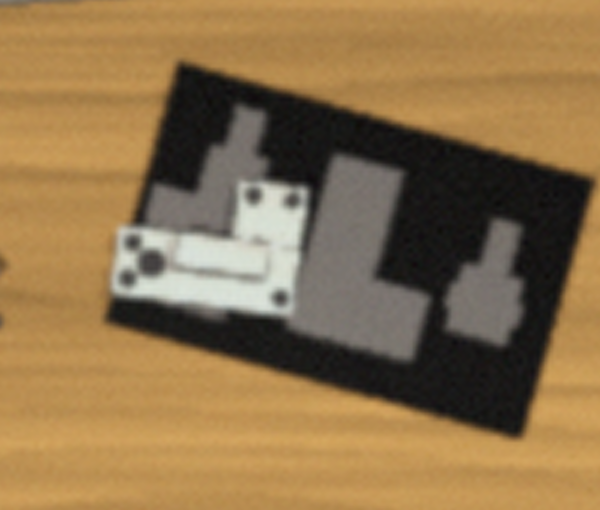

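View pics/tray_s.png

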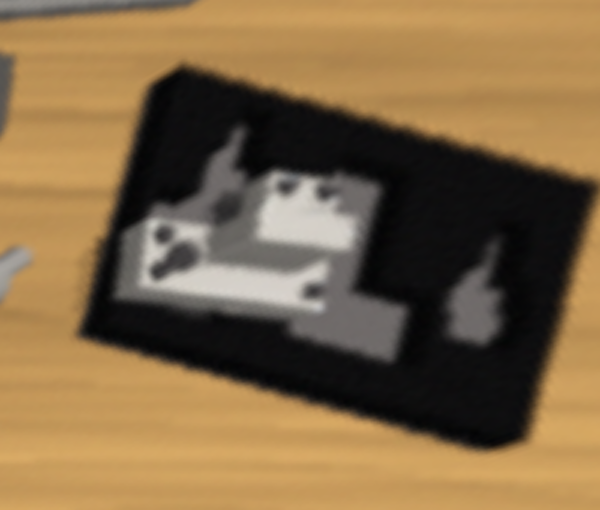

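View pics/sp_t.png

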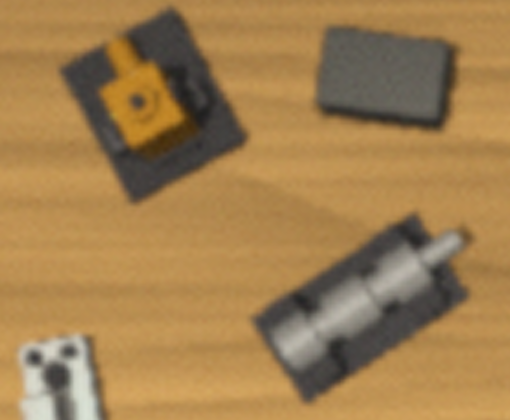

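View pics/sp_s.png

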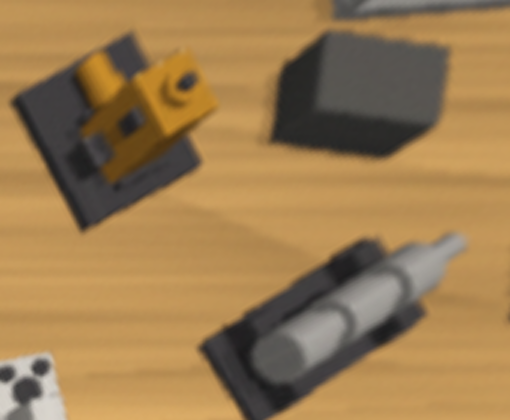

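```bash
cat > fit.py <<'E'
from h import *
from scipy.optimize import minimize
def samp(f,P):
    q=(P@f['R'].T+f['t'])@f['K'].T; m=(q[:,:2]/q[:,2:]).astype(np.float32)
    return cv2.remap(f['p'].astype(np.float32),m[:,0].reshape(-1,1),m[:,1].reshape(-1,1),cv2.INTER_LINEAR)[:,0]
def segs(poly,skip=()):
    poly=np.array(poly,float); n=len(poly)
    A=np.roll(poly,-1,0)-poly; area=0.5*np.sum(poly[:,0]*np.roll(poly,-1,0)[:,1]-poly[:,1]*np.roll(poly,-1,0)[:,0])
    out=[];nr=[]
    for i in range(n):
        if i in skip: continue
        L=np.linalg.norm(A[i]); t=A[i]/L; nn=np.array([t[1],-t[0]])*np.sign(area)
        s=np.arange(3,L-2.9,2)
        out.append(poly[i]+s[:,None]*t); nr.append(np.tile(nn,(len(s),1)))
    return np.vstack(out),np.vstack(nr)
def fit(cam,parts,x0,h=2.5,cdir=None,spread=(8,8,.15)):
    """parts: [(poly_mm, z_m, skip)]"""
    f=dict(np.load(f'{cam}.npz')); S=[(*segs(p,k),z) for p,z,k in parts]
    def cost(v,h):
        c,s=np.cos(v[2]),np.sin(v[2]); Rm=np.array([[c,-s],[s,c]]); tot=[]
        for pts,nr,z in S:
            def w(o):
                P=(pts+o*nr)@Rm.T/1000+v[:2]/1000; return samp(f,np.c_[P,np.full(len(P),z)])
            d=w(-h)-w(h)
            tot.append(np.clip(d@cdir if cdir is not None else np.linalg.norm(d,axis=1),-999,120))
        return -np.concatenate(tot).mean()
    best=None; rng=np.random.default_rng(0)
    for k in range(14):
        st=np.array(x0)+(rng.uniform(-1,1,3)*np.array(spread) if k else 0)
        x=st
        for hh in (2*h,h):
            r=minimize(cost,x,args=(hh,),method='Nelder-Mead',options=dict(initial_simplex=x+np.array([[0,0,0],[4,0,0],[0,4,0],[0,0,.08]]),xatol=.01,fatol=.01)); x=r.x
        if best is None or r.fun<best.fun: best=r
    return best.x,best.fun
rect=lambda x0,x1,y0,y1:[(x0,y0),(x1,y0),(x1,y1),(x0,y1)]
E
cat > f1.py <<'E'
from fit import *
wh=np.array([1,1,1])/3
# tray: corners from ortho px/1.5 : x=.72-row, y=.05-col
print('tray', fit('top',[(rect(-90,90,-145,145),.02,())],[553,-184,-.26],cdir=-wh))
L=[(-52,30.5),(-52,-54.5),(-7,-54.5),(-7,-14.5),(68,-14.5),(68,30.5)]
print('tray side', fit('side',[(rect(-90,90,-145,145),.02,(2,3))],[553,-184,-.26],cdir=-wh))
# seat L cavity floor at z=.004 partially occluded; cover:
print('cover',fit('top',[(L,.036,()),],[545,-92,1.5],cdir=None))
print('cover',fit('top',[(L,.036,()),],[545,-92,1.5+np.pi/2*0],cdir=wh))
print('rib',fit('top',[(rect(-30,30,-11,11),.066,()),],[545,-92,1.5],cdir=wh,h=2))
sp=[(-55,18),(-55,-18),(-29,-18),(-29,-12),(-15,-12),(-15,-18),(15,-18),(15,-12),(29,-12),(29,-18),(55,-18),(55,-8),(85,-8),(85,8),(55,8),(55,18),(29,18),(29,12),(15,12),(15,18),(-15,18),(-15,12),(-29,12),(-29,18)]
print('spool',fit('top',[(sp,.034,())],[500,115,-1.0]))
print('spool',fit('top',[(sp,.034,())],[500,115,-1.0],cdir=wh))
print('cradle',fit('top',[(rect(-67.5,67.5,-35,35),.006,(1,))],[500,115,-1.0],cdir=-wh))
og=np.array([1,.3,-.6])/1.3
print('coup',fit('top',[(rect(-22,22,-20,20),.062,())],[630,262,.5]))
print('coup',fit('top',[(rect(-22,22,-20,20),.062,(3,))],[630,262,.5],cdir=og))
print('dock',fit('top',[(rect(-52.5,52.5,-45,45),.008,())],[630,262,.5],cdir=-wh))
print('dock side',fit('side',[(rect(-52.5,52.5,-45,45),.008,(2,))],[630,262,.5],cdir=-wh))
print('cradle side',fit('side',[(rect(-67.5,67.5,-35,35),.006,(1,))],[500,115,-1.0],cdir=-wh))
E
python3 f1.py
```

```text
tray (array([ 5.53308521e+02, -1.82801276e+02, -2.74471279e-01]), np.float64(-65.6316217419733))
tray side (array([ 5.51259099e+02, -1.85108524e+02, -2.76031980e-01]), np.float64(-58.14054326749639))
cover (array([545.14298547, -94.25912599,   1.45119837]), np.float64(-111.7929458618164))
cover (array([544.90433463, -94.47014977,   1.4461081 ]), np.float64(-81.36658929155759))
rib (array([546.8116243 , -85.05083755,   1.47348077]), np.float64(-32.61951893299549))
spool (array([496.2370418 , 126.87397837,  -0.98835012]), np.float64(-63.47083282470703))
spool (array([496.02783326, 126.92228321,  -0.98702372]), np.float64(-35.418589809484644))
cradle (array([496.94521258, 124.58211977,  -0.99052338]), np.float64(-42.02972424591002))
coup (array([6.26497526e+02, 2.60638339e+02, 5.13608109e-01]), np.float64(-87.59040069580078))
coup (array([6.26520120e+02, 2.60735087e+02, 5.13789626e-01]), np.float64(-67.87236949809348))
dock (array([6.36357595e+02, 2.65189883e+02, 5.00145514e-01]), np.float64(-41.02055331541219))
dock side (array([6.34390208e+02, 2.64118137e+02, 5.06057960e-01]), np.float64(-41.495098039215684))
cradle side (array([492.69021406, 127.04526468,  -0.99151693]), np.float64(-66.10415668136503))
```

```bash
cat >> h.py <<'E'
from scipy.spatial.transform import Rotation as Ro
def yaw():
    m=Ro.from_quat(read_state()['eef_rot']).as_matrix(); return np.arctan2(m[1,0],m[0,0])
def goto(x,y,z,phi):
    s=read_state(); m=Ro.from_quat(s['eef_rot']).as_matrix()
    d=m.T@(np.array([x,y,z])-s['ee_pos']); a=yaw(); t=-(phi-a); t=(t+np.pi)%(2*np.pi)-np.pi
    print('t',round(s['time'],2),'pos',s['ee_pos'].round(4),'phi',round(a,4),'tilt',m[:,2].round(4),'q',s['joint_positions'].round(2),'w',round(s['width'],4),'F',s['ft_force'].round(1))
    print('MOVE',d.round(4),'turn',round(t,4),'dist',np.linalg.norm(d).round(3))
E
python3 - <<'E'
from fit import *
wh=np.array([1,1,1])/3
L=[(-52,30.5),(-52,-54.5),(-7,-54.5),(-7,-14.5),(68,-14.5),(68,30.5)]
print('cover side',fit('side',[(L,.036,(3,))],[545,-94,1.45],cdir=None))
print('cover side',fit('side',[(L,.036,(3,))],[545,-94,1.45],cdir=wh))
print('mid land/coupling side', fit('side',[(rect(-22,22,-20,20),.062,())],[626,261,.51]))
for x,y in((545,-94),):
    goto(.5445,-.0945,.15,1.449)
a=ortho('side',0.44,0.66,-0.2,0.02,0.036,.5); 
c,s=np.cos(1.449),np.sin(1.449)
for X,Y in L:
    x=544.5+c*X-s*Y; y=-94.5+s*X+c*Y; cv2.circle(a,(int((20-y)*2),int((660-x)*2)),3,(255,0,0),-1)
save('cov_s',a)
E
```

```text
cover side (array([542.78618119, -95.03034128,   1.45503537]), np.float64(-83.11277770996094))
cover side (array([542.79512846, -95.43622151,   1.45349363]), np.float64(-47.804445446047005))
mid land/coupling side (array([6.24348550e+02, 2.59109308e+02, 4.79172231e-01]), np.float64(-57.80287551879883))
t 0.1 pos [ 0.2076 -0.5892  0.2219] phi 0.3388 tilt [-5.0e-04  1.2e-03 -1.0e+00] q [ 1.21  0.33 -0.06  1.46  0.02  1.35 -0.09] w 0.0867 F [ 0.1  0.4 -0.9]
MOVE [ 0.4822 -0.3545  0.0723] turn -1.1102 dist 0.603
```

View pics/cov_s.png

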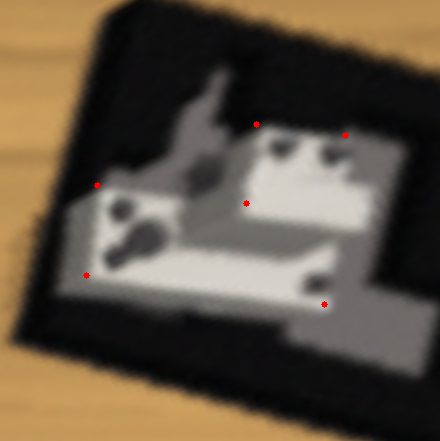

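The crop confirms the tray cover: its outline fits the kit chirality, with the red corners on the plate in px (97,185)…(325,304). Its mean position over both cameras is (0.544, −0.095), yaw 1.451. Moving above it.

Emit:
{"op": "move_arm", "data": {"series": [[0.482,-0.354,0.06,-1.112],[0.482,-0.354,0.06,-1.112],[0.482,-0.354,0.06,-1.112],[0.482,-0.354,0.06,-1.112],[0.482,-0.354,0.06,-1.112],[0.482,-0.354,0.06,-1.112],[0.482,-0.354,0.06,-1.112],[0.482,-0.354,0.06,-1.112],[0.482,-0.354,0.06,-1.112],[0.482,-0.354,0.06,-1.112],[0.482,-0.354,0.06,-1.112],[0.482,-0.354,0.06,-1.112],[0.482,-0.354,0.06,-1.112],[0.482,-0.354,0.06,-1.112],[0.482,-0.354,0.06,-1.112],[0.482,-0.354,0.06,-1.112]], "claw": 1, "newtons": 40}}

```text
time: 1.7
ee_pos: [0.5441, -0.0971, 0.1625]
eef_rot: [0.749, 0.662, -0.0, 0.0]
ft_force: [-0.0, 0.1, -0.0]
width: 0.0871
```

```bash
python3 -c "
from h import *
goto(.544,-.0948,.042,1.451)
p,d=grab('side'); save('s1',p[60:260,100:400],2.5)"
```

```text
t 1.7 pos [ 0.5441 -0.0971  0.1625] phi 1.4483 tilt [-2.e-04 -8.e-04 -1.e+00] q [ 0.6   0.27 -0.58  1.71  0.16  1.21 -0.15] w 0.0871 F [-0.   0.1 -0. ]
MOVE [ 0.0024 -0.0004  0.1205] turn -0.0027 dist 0.121
```

View pics/s1.png

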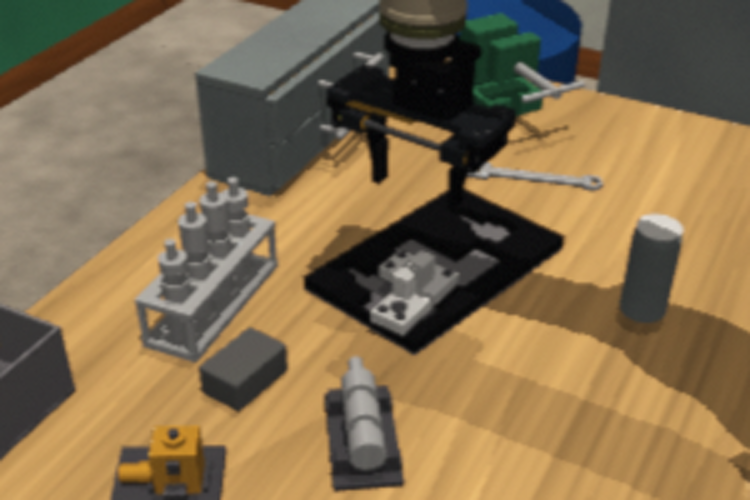

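The gripper hangs above the tray with its jaws (380,160)/(455,190) spanning the cover rib (405,265). Descend and grip.

Emit:
{"op": "move_arm", "data": {"series": [[0.002,0,0.03,-0.003],[0.002,0,0.06,-0.003],[0.002,0,0.09,-0.003],[0.002,0,0.11,-0.003],[0.002,0,0.118,-0.003],[0.002,0,0.121,-0.003],[0.002,0,0.121,-0.003]]}}

```text
time: 2.45
ee_pos: [0.5453, -0.0939, 0.0422]
eef_rot: [0.747, 0.664, 0.0, 0.0]
ft_force: [0.0, -0.6, 0.7]
width: 0.0868
```

Emit:
{"op": "move_arm", "data": {"series": [[0,0,0,0],[0,0,0,0],[0,0,0,0],[0,0,0,0],[0,0,0,0],[0,0,0,0],[0,0,0,0],[0,0,0,0]], "claw": -1, "newtons": 40}}

```text
time: 3.25
ee_pos: [0.5449, -0.0934, 0.0415]
eef_rot: [0.747, 0.665, -0.0, 0.0]
ft_force: [-1.0, -0.6, 0.2]
width: 0.0312
```

```bash
python3 -c "
from h import *
goto(.544,-.0948,.042,1.451)"
```

```text
t 3.25 pos [ 0.5449 -0.0934  0.0415] phi 1.4538 tilt [ 0.e+00 -1.e-04 -1.e+00] q [ 0.56  0.41 -0.55  1.82  0.25  0.98 -0.22] w 0.0312 F [-1.  -0.6  0.2]
MOVE [-0.0015 -0.0008 -0.0005] turn 0.0028 dist 0.002
```

Emit:
{"op": "move_arm", "data": {"series": [[0,0,0,0],[0,0,0,0],[0,0,0,0],[0,0,0,0]]}}

```text
time: 3.65
ee_pos: [0.5447, -0.0934, 0.0415]
eef_rot: [0.747, 0.665, -0.0, -0.0]
ft_force: [-1.0, 0.3, 1.7]
width: 0.0215
```

```bash
python3 -c "
from h import *
goto(.544,-.0948,.042,1.451)
grab('top');grab('side')
goto(.544,-.0948,.042,1.451)"
```

```text
t 3.65 pos [ 0.5447 -0.0934  0.0415] phi 1.4538 tilt [-4.e-04 -1.e-04 -1.e+00] q [ 0.56  0.41 -0.55  1.82  0.25  0.98 -0.22] w 0.0215 F [-1.   0.3  1.7]
MOVE [-0.0015 -0.0005 -0.0005] turn 0.0028 dist 0.002
t 3.75 pos [ 0.5447 -0.0934  0.0415] phi 1.4539 tilt [-5.e-04 -1.e-04 -1.e+00] q [ 0.56  0.41 -0.55  1.82  0.25  0.98 -0.22] w 0.0218 F [-1.9 -0.6  2.2]
MOVE [-0.0015 -0.0005 -0.0005] turn 0.0029 dist 0.002
```

Emit:
{"op": "move_arm", "data": {"series": [[0,0,-0.004,0],[0,0,-0.012,0],[0,0,-0.03,0],[0,0,-0.055,0],[0,0,-0.08,0],[0,0,-0.1,0],[0.03,0,-0.11,0],[0.06,0,-0.11,0],[0.09,0,-0.11,0],[0.12,0,-0.11,0],[0.14,0,-0.11,0],[0.145,0,-0.11,0]]}}

```text
time: 4.95
ee_pos: [0.5618, 0.0538, 0.1522]
eef_rot: [0.746, 0.666, 0.001, -0.0]
ft_force: [-0.7, -0.5, -3.2]
width: 0.0218
```

```bash
python3 - <<'E'
from h import *
goto(.544,-.0948,.042,1.451)
p,d=grab('top'); save('t2',p[100:260,200:400],3)
p,d=grab('side'); save('s2',p[60:260,100:400],2.5)
a=ortho('top',0.42,0.68,-0.35,0.0,0.02,.5); save('tray2',a)
E
```

```text
t 4.95 pos [0.5618 0.0538 0.1522] phi 1.4577 tilt [ 8.0e-04  1.3e-03 -1.0e+00] q [ 0.38  0.32 -0.66  1.69  0.21  1.2  -0.44] w 0.0218 F [-0.7 -0.5 -3.2]
MOVE [-0.1498 -0.001   0.11  ] turn 0.0067 dist 0.186
```

View pics/t2.png

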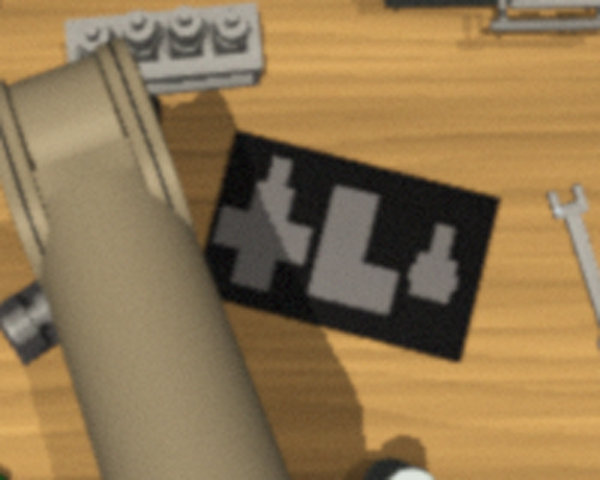

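View pics/s2.png

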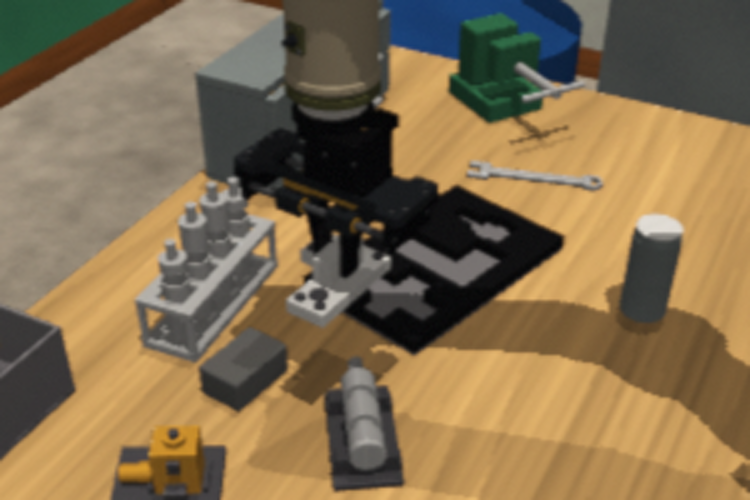

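View pics/tray2.png

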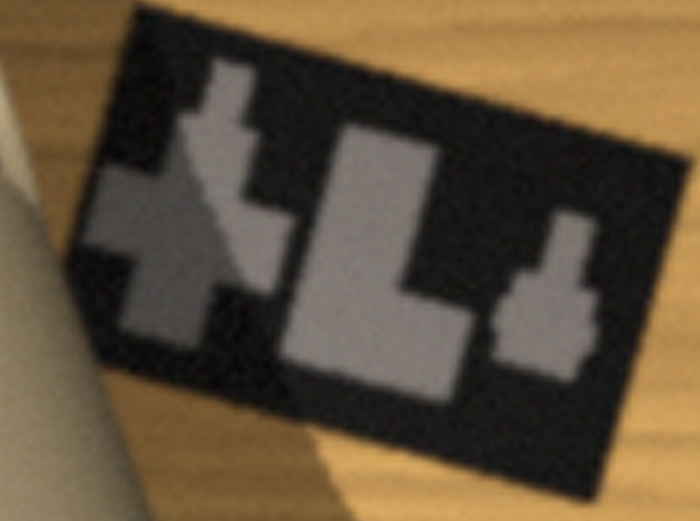

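```bash
cat > f2.py <<'E'
from fit import *
wh=np.array([1,1,1])/3
def ex(x0,x1,y0,y1): return rect(x0-3,x1+3,y0-3,y1+3)
Lx=[(-55,33.5),(-55,-57.5),(-4,-57.5),(-4,-17.5),(71,-17.5),(71,33.5)]
near=(1,2,3,4); far=(0,5)
T={}
for c in('top','side'):
    t,_=fit(c,[(rect(-90,90,-145,145),.02,(2,3,) if c=='side' else (2,))],[553,-184,-.275],cdir=-wh); T[c]=t
    l,s=fit(c,[(Lx,.02,near),(Lx,.004,far)],[545,-190,-.275],cdir=wh)
    l2,s2=fit(c,[(Lx,.02,())],[545,-190,-.275],cdir=wh)
    print(c,'tray',t.round(3),'L',l.round(3),s,'allrim',l2.round(3),s2)
    a=t[2]; d=(l-t)[:2]; print('rel',(np.array([[np.cos(a),np.sin(a)],[-np.sin(a),np.cos(a)]])@d).round(2))
    # coupling cavity: block 44x40 + stem 18 to 57; expand 3 ; notches ignored -> body x edges and stem
    S=[(25,12),(25,12),(60,12),(60,-12)]
    st=rect(25,60,-12,12)
    k,s=fit(c,[(st,.02,(0,1,3)),(st,.004,(2,3)),(rect(-25,25,-23,23),.02,(0,1,2))],[535,-280,-.275],cdir=wh,spread=(5,5,.03))
    d=(k-t)[:2]; print('coup',k.round(3),s,(np.array([[np.cos(a),np.sin(a)],[-np.sin(a),np.cos(a)]])@d).round(2))
E
python3 f2.py
```

```text
top tray [ 5.53475e+02 -1.82355e+02 -2.76000e-01] L [ 5.45438e+02 -1.85926e+02 -2.76000e-01] -57.11037080511084 allrim [ 5.44248e+02 -1.84539e+02 -2.76000e-01] -52.2045104679803
rel [-6.76 -5.62]
coup [ 5.18239e+02 -2.73818e+02 -2.92000e-01] -54.20720735143442 [ -9.  -97.6]
side tray [ 5.51562e+02 -1.85124e+02 -2.79000e-01] L [ 5.42266e+02 -1.88666e+02 -2.70000e-01] -45.57936454484811 allrim [ 5.42246e+02 -1.88186e+02 -2.87000e-01] -21.020820504926107
rel [-7.96 -5.97]
coup [ 5.15289e+02 -2.72518e+02 -3.89000e-01] -23.51582778346994 [-10.8  -94.01]
```

```bash
python3 - <<'E'
from fit import *
L=[(-52,30.5),(-52,-54.5),(-7,-54.5),(-7,-14.5),(68,-14.5),(68,30.5)]
phi=1.4577; tc=np.array([561.8,53.8])
k,s=fit('side',[(L,.1467,(0,1,2,3,5)),(L,.1307,(0,1,2,3))],[561,52,phi],spread=(5,5,.03))
d=k[:2]-tc; c,sn=np.cos(phi),np.sin(phi)
print(k,s,'in tool-aligned (x, left):',np.array([[c,sn],[-sn,c]])@d)
k,s=fit('side',[(L,.1467,(0,1,2,3,5)),(L,.1467,(0,1,2,3))],[561,52,phi],spread=(5,5,.03))
d=k[:2]-tc;print(k,s,np.array([[c,sn],[-sn,c]])@d)
a=ortho('side',0.46,0.64,-0.04,0.14,.1467,.35); 
for X,Y in L:
    x=561.8+c*X-sn*Y; y=53.8+sn*X+c*Y; cv2.circle(a,(int((140-y)/.35),int((640-x)/.35)),3,(255,0,0),-1)
save('cov_held',a)
goto(.5436+.0014*np.cos(-.276),-.1869+.0014*np.sin(-.276),.12,-.276)
E
```

```text
[561.75655593  50.40143407   1.45373836] -63.015838623046875 in tool-aligned (x, left): [-3.38175683 -0.34037993]
[550.48260418  52.19511151   1.45401002] -69.24172973632812 [-2.87186457 11.06397348]
t 5.05 pos [0.5619 0.051  0.1518] phi 1.4552 tilt [ 3.e-04 -0.e+00 -1.e+00] q [ 0.38  0.32 -0.66  1.69  0.21  1.2  -0.44] w 0.0219 F [ 0.5 -0.1 -2.9]
MOVE [-0.2387  0.0107  0.0319] turn 1.7312 dist 0.241
```

View pics/cov_held.png

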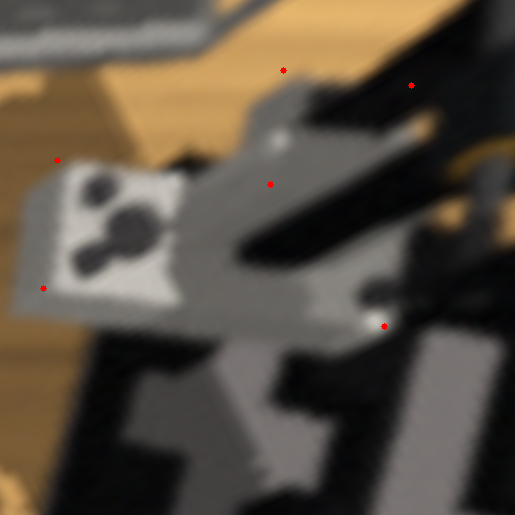

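Emit:
{"op": "move_arm", "data": {"series": [[-0.02,0.001,0,0.14],[-0.05,0.003,0,0.28],[-0.08,0.004,0,0.42],[-0.11,0.006,0,0.56],[-0.14,0.007,0,0.7],[-0.17,0.008,0,0.84],[-0.2,0.009,0,0.98],[-0.225,0.0105,0.0,1.12],[-0.2385,0.0105,0.01,1.26],[-0.2385,0.0105,0.02,1.4],[-0.2385,0.0105,0.03,1.54],[-0.2385,0.0105,0.04,1.66],[-0.2385,0.0105,0.05,1.71],[-0.2385,0.0105,0.055,1.731],[-0.2385,0.0105,0.058,1.731],[-0.2385,0.0105,0.06,1.731],[-0.2385,0.0105,0.06,1.731]]}}

```text
time: 6.75
ee_pos: [0.5444, -0.1878, 0.0917]
eef_rot: [0.99, -0.138, 0.0, 0.0]
ft_force: [-0.3, -0.9, -3.6]
width: 0.0215
```

```bash
python3 - <<'E'
from h import *
goto(.5436+.0009*np.cos(-.276),-.1869+.0009*np.sin(-.276),.045,-.276)
p,d=grab('top'); save('t3',p[100:260,200:400],3)
p,d=grab('side'); save('s3',p[80:200,200:360],4)
goto(.5436+.0009*np.cos(-.276),-.1869+.0009*np.sin(-.276),.045,-.276)
E
```

```text
t 6.75 pos [ 0.5444 -0.1878  0.0917] phi -0.2767 tilt [ 2.e-04 -2.e-04 -1.e+00] q [ 0.49  0.35 -0.29  1.73  0.11  1.07 -1.68] w 0.0215 F [-0.3 -0.9 -3.6]
MOVE [-0.0001 -0.0007  0.0467] turn -0.0007 dist 0.047
t 6.85 pos [ 0.5446 -0.1877  0.0919] phi -0.2767 tilt [ 5.e-04 -3.e-04 -1.e+00] q [ 0.49  0.35 -0.29  1.73  0.11  1.07 -1.68] w 0.0215 F [ 1.  -0.  -3.1]
MOVE [-0.0003 -0.0005  0.0469] turn -0.0007 dist 0.047
```

View pics/t3.png

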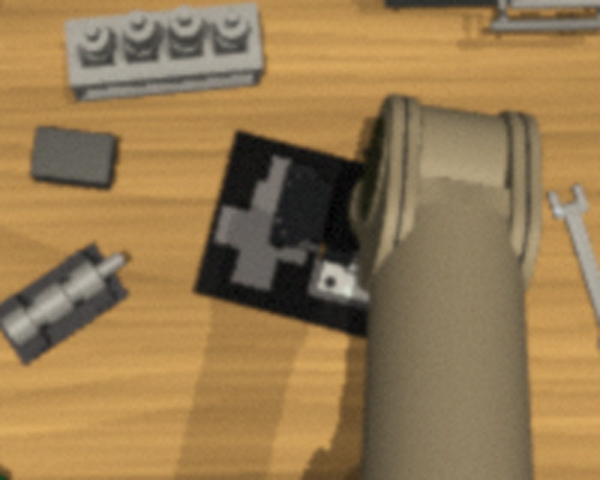

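View pics/s3.png

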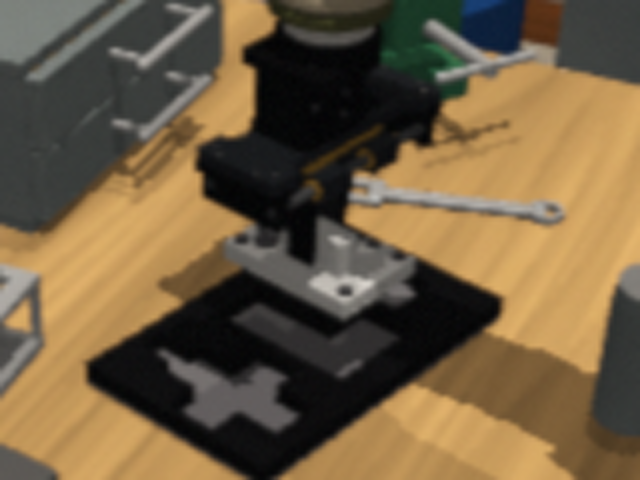

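```bash
cat > f3.py <<'E'
from fit import *
import sys
L=[(-52,30.5),(-52,-54.5),(-7,-54.5),(-7,-14.5),(68,-14.5),(68,30.5)]
zt,zb,tx,ty,phi=map(float,sys.argv[1:6])
for parts in ([(L,zt,(1,2,3)),(L,zb,(1,2,3,4))],[(L,zt,(2,3)),(L,zb,(1,2,3,4))],[(L,zb,(1,2,3,4)),(L,zt,(1,2,3,4))]):
    k,s=fit('side',parts,[tx,ty,phi],spread=(4,4,.03))
    d=k[:2]-[tx,ty]; c,sn=np.cos(phi),np.sin(phi)
    print(k.round(3),s,(np.array([[c,sn],[-sn,c]])@d).round(2))
a=ortho('side',0.46,0.64,-0.28,-.1,zt,.35); b=ortho('side',0.46,0.64,-0.28,-.1,zb,.35)
c,sn=np.cos(k[2]),np.sin(k[2])
for im in(a,b):
  for X,Y in L:
    x=k[0]+c*X-sn*Y; y=k[1]+sn*X+c*Y; cv2.circle(im,(int((-100-y)/.35),int((640-x)/.35)),3,(255,0,0),-1)
save('chk',np.hstack([a,b]),.75)
E
python3 f3.py .0863 .0703 544.5 -187.8 -.276
```

```text
[ 5.41358e+02 -1.87995e+02 -2.81000e-01] -51.39020919799805 [-2.97 -1.04]
[ 5.41365e+02 -1.87891e+02 -2.77000e-01] -53.82004928588867 [-2.99 -0.94]
[ 5.41360e+02 -1.88191e+02 -2.87000e-01] -51.59456253051758 [-2.91 -1.23]
```

View pics/chk.png

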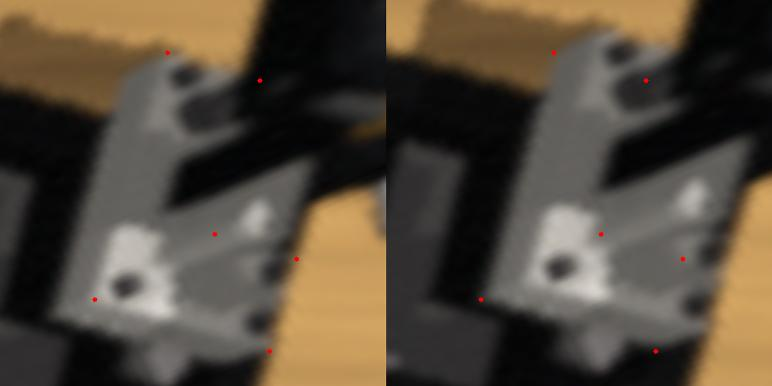

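Emit:
{"op": "move_arm", "data": {"series": [[0.001,0,0.015,0],[0.001,0,0.03,0],[0.001,0,0.04,0],[0.001,0,0.046,0],[0.001,0,0.046,0],[0.001,0,0.046,0]]}}

```text
time: 7.45
ee_pos: [0.5456, -0.1878, 0.0457]
eef_rot: [0.99, -0.138, 0.0, 0.0]
ft_force: [0.1, 0.0, -2.9]
width: 0.0218
```

```bash
python3 - <<'E'
from h import *
goto(.5455,-.1882,.0255,-.276)
p,d=grab('side'); save('s4',p[100:190,220:340],5)
E
python3 f3.py .0402 .0242 545.5 -188 -.276
```

```text
t 7.45 pos [ 0.5456 -0.1878  0.0457] phi -0.2771 tilt [ 2.e-04 -0.e+00 -1.e+00] q [ 0.49  0.41 -0.28  1.77  0.13  0.99 -1.69] w 0.0218 F [ 0.1  0.  -2.9]
MOVE [0.     0.0004 0.0202] turn -0.0011 dist 0.02
[ 5.43013e+02 -1.86988e+02 -2.69000e-01] -48.55641555786133 [-2.67  0.3 ]
[ 5.42960e+02 -1.86977e+02 -2.71000e-01] -46.592674255371094 [-2.72  0.29]
[ 5.42593e+02 -1.87215e+02 -2.79000e-01] -48.20859909057617 [-3.01 -0.04]
```

View pics/s4.png

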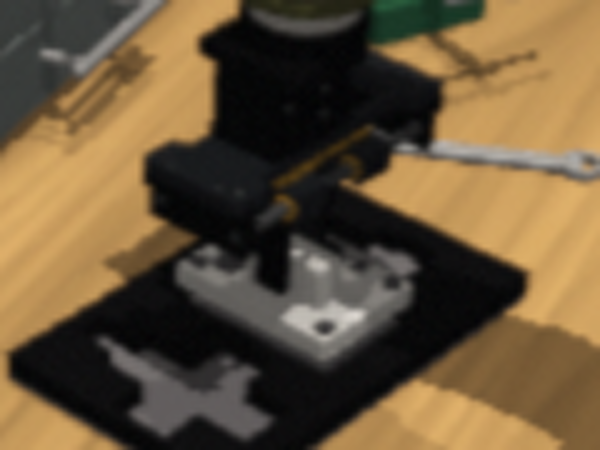

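Emit:
{"op": "move_arm", "data": {"series": [[0,0.0008,0.002,0],[0,0.0008,0.005,0],[0,0.0008,0.008,0],[0,0.0008,0.01,0],[0,0.0008,0.01,0]]}}

```text
time: 8.0
ee_pos: [0.5449, -0.1885, 0.0351]
eef_rot: [0.99, -0.138, -0.0, -0.0]
ft_force: [-1.4, -0.2, -3.1]
width: 0.0212
```

It is inside the rim with no contact force. Continue down.

Emit:
{"op": "move_arm", "data": {"series": [[0,0,0.003,0],[0,0,0.006,0],[0,0,0.008,0],[0,0,0.009,0],[0,0,0.0095,0],[0,0,0.0095,0]]}}

```text
time: 8.6
ee_pos: [0.5452, -0.1886, 0.026]
eef_rot: [0.99, -0.138, 0.0, 0.0]
ft_force: [-0.2, -0.3, -2.9]
width: 0.0218
```

```bash
python3 - <<'E'
from h import *
goto(.5455,-.1882,.0255,-.276)
p,d=grab('side'); save('s5',p[100:190,220:340],5)
E
python3 f3.py .020 .02 545.0 -188 -.276
```

```text
t 8.6 pos [ 0.5452 -0.1886  0.026 ] phi -0.2772 tilt [ 0.e+00 -1.e-04 -1.e+00] q [ 0.48  0.43 -0.28  1.78  0.14  0.95 -1.7 ] w 0.0218 F [-0.2 -0.3 -2.9]
MOVE [ 0.0002 -0.0004  0.0005] turn -0.0012 dist 0.001
[ 5.41639e+02 -1.85308e+02 -2.87000e-01] -95.24368286132812 [-3.97  1.67]
[ 5.41531e+02 -1.85404e+02 -2.86000e-01] -89.76246643066406 [-4.05  1.55]
[ 5.41100e+02 -1.85257e+02 -2.80000e-01] -101.7987060546875 [-4.5   1.58]
```

View pics/s5.png

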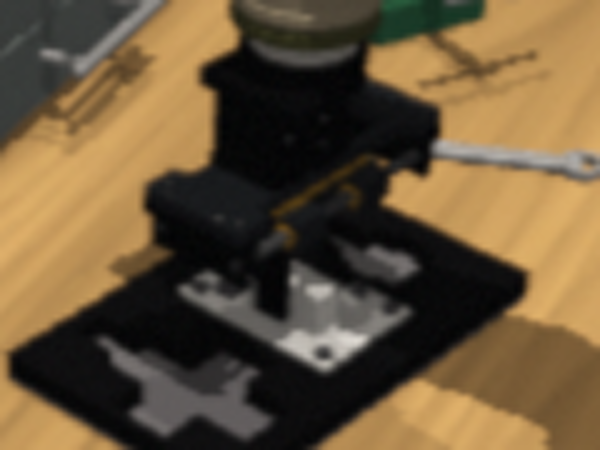

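The plate now lies flush with the tray top. Last millimetre until it bears on the floor, then release.

Emit:
{"op": "move_arm", "data": {"series": [[0,0,0.0005,0],[0,0,0.001,0],[0,0,0.001,0]]}}

```text
time: 8.95
ee_pos: [0.5453, -0.1886, 0.0255]
eef_rot: [0.99, -0.138, 0.0, 0.0]
ft_force: [-1.8, 1.0, 2.9]
width: 0.0217
```

```bash
python3 -c "
from h import *
goto(.5455,-.1882,.0255,-.276)"
```

```text
t 8.95 pos [ 0.5453 -0.1886  0.0255] phi -0.2773 tilt [ 3.e-04 -2.e-04 -1.e+00] q [ 0.48  0.43 -0.28  1.78  0.14  0.95 -1.7 ] w 0.0217 F [-1.8  1.   2.9]
MOVE [ 0.0001 -0.0005 -0.    ] turn -0.0013 dist 0.0
```

It bears on the floor at exactly the predicted height. Open and lift.

Emit:
{"op": "move_arm", "data": {"series": [[0,0,0,0],[0,0,0,0],[0,0,0,0],[0,0,0,0],[0,0,0,0],[0,0,-0.01,0],[0,0,-0.03,0],[0,0,-0.06,0],[0,0,-0.1,0],[0,0,-0.12,0],[0,0,-0.125,0]], "claw": 1}}

```text
time: 10.05
ee_pos: [0.5468, -0.1889, 0.1538]
eef_rot: [0.99, -0.138, 0.003, 0.001]
ft_force: [0.0, -0.7, 0.1]
width: 0.0864
```

```bash
python3 - <<'E'
from h import *
goto(.4951,.126,.12,2.154)
p,d=grab('side'); save('s6',p[100:190,220:340],5)
E
python3 f3.py .020 .02 545.0 -188 -.276
```

```text
t 10.05 pos [ 0.5468 -0.1889  0.1538] phi -0.2772 tilt [ 0.0051 -0.0018 -1.    ] q [ 0.5   0.29 -0.29  1.67  0.09  1.19 -1.66] w 0.0864 F [ 0.  -0.7  0.1]
MOVE [-0.136  -0.2888  0.033 ] turn -2.4312 dist 0.321
[ 5.42148e+02 -1.84889e+02 -3.00000e-01] -104.69833374023438 [-3.59  2.22]
[ 5.41676e+02 -1.85546e+02 -2.91000e-01] -98.02197265625 [-3.87  1.46]
[ 5.40785e+02 -1.84879e+02 -2.88000e-01] -110.85212707519531 [-4.91  1.85]
```

View pics/s6.png

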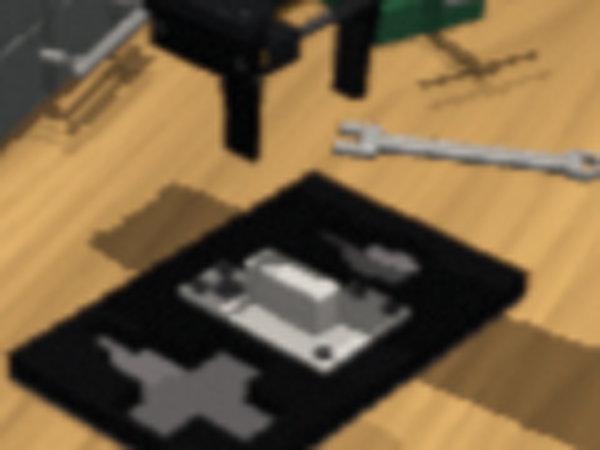

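The cover is seated flush, at rib px (290,285) in the crop. Now to the spool.

Emit:
{"op": "move_arm", "data": {"series": [[-0.136,-0.2888,0.02,-2.431],[-0.136,-0.2888,0.02,-2.431],[-0.136,-0.2888,0.02,-2.431],[-0.136,-0.2888,0.02,-2.431],[-0.136,-0.2888,0.02,-2.431],[-0.136,-0.2888,0.02,-2.431],[-0.136,-0.2888,0.02,-2.431],[-0.136,-0.2888,0.02,-2.431],[-0.136,-0.2888,0.02,-2.431],[-0.136,-0.2888,0.02,-2.431],[-0.136,-0.2888,0.02,-2.431],[-0.136,-0.2888,0.02,-2.431],[-0.136,-0.2888,0.02,-2.431],[-0.136,-0.2888,0.02,-2.431],[-0.136,-0.2888,0.02,-2.431],[-0.136,-0.2888,0.02,-2.431],[-0.136,-0.2888,0.03,-2.431],[-0.136,-0.2888,0.03,-2.431],[-0.136,-0.2888,0.03,-2.431],[-0.136,-0.2888,0.03,-2.431]]}}

```text
time: 12.1
ee_pos: [0.4933, 0.1265, 0.1199]
eef_rot: [0.475, 0.88, -0.0, -0.0]
ft_force: [0.1, 0.4, -0.5]
width: 0.0871
```

```bash
python3 - <<'E'
from h import *
goto(.4951,.126,.02,2.154)
p,d=grab('side'); save('s7',p[120:300,180:330],4)
p,d=grab('top')
goto(.4951,.126,.02,2.154)
E
python3 f2.py
```

```text
t 12.1 pos [0.4933 0.1265 0.1199] phi 2.1517 tilt [-3.e-04 -0.e+00 -1.e+00] q [ 0.37  0.25 -0.79  1.86  0.2   1.11  0.09] w 0.0871 F [ 0.1  0.4 -0.5]
MOVE [-0.0014  0.0013  0.0999] turn -0.0023 dist 0.1
t 12.2 pos [0.4935 0.1265 0.1201] phi 2.1526 tilt [ 2.e-04 -0.e+00 -1.e+00] q [ 0.37  0.25 -0.79  1.86  0.2   1.11  0.09] w 0.0871 F [ 0.2 -0.4  0.6]
MOVE [-0.0013  0.001   0.1001] turn -0.0014 dist 0.1
top tray [ 5.53387e+02 -1.82456e+02 -2.76000e-01] L [ 5.46025e+02 -1.87892e+02 -2.77000e-01] -102.86880227575945 allrim [ 5.44656e+02 -1.86172e+02 -2.83000e-01] -89.30922554905582
rel [-5.6  -7.23]
coup [ 5.18236e+02 -2.73921e+02 -2.92000e-01] -55.08931010928962 [ -8.93 -97.58]
side tray [ 5.51065e+02 -1.85223e+02 -2.80000e-01] L [ 5.41888e+02 -1.88729e+02 -2.19000e-01] -22.913215825123153 allrim [ 5.43009e+02 -1.86083e+02 -2.52000e-01] -22.1782491148399
rel [-7.85 -5.91]
coup [ 5.40528e+02 -2.45506e+02 -1.90000e-01] -30.849876195355186 [  6.54 -60.85]
```

View pics/s7.png

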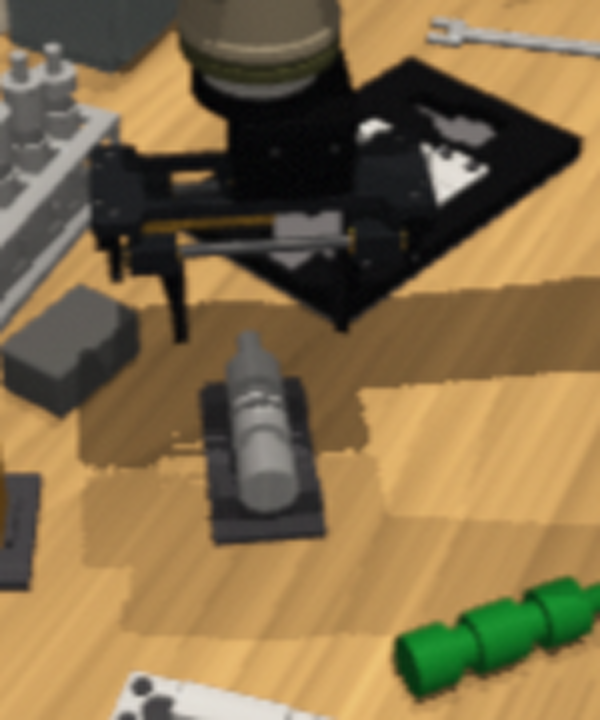

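Emit:
{"op": "move_arm", "data": {"series": [[-0.0013,0.001,0.03,-0.001],[-0.0013,0.001,0.06,-0.001],[-0.0013,0.001,0.08,-0.001],[-0.0013,0.001,0.092,-0.001],[-0.0013,0.001,0.098,-0.001],[-0.0013,0.001,0.1,-0.001],[-0.0013,0.001,0.1,-0.001]]}}

```text
time: 12.9
ee_pos: [0.4955, 0.1261, 0.0206]
eef_rot: [0.474, 0.881, 0.0, 0.0]
ft_force: [1.3, -0.3, -0.7]
width: 0.0874
```

Emit:
{"op": "move_arm", "data": {"series": [[0,0,0,0],[0,0,0,0],[0,0,0,0],[0,0,0,0],[0,0,0,0],[0,0,0,0],[0,0,0,0],[0,0,0,0],[0,0,0,0]], "claw": -1, "newtons": 45}}

```text
time: 13.8
ee_pos: [0.4948, 0.1258, 0.02]
eef_rot: [0.474, 0.881, -0.0, -0.0]
ft_force: [-0.3, -0.5, -0.0]
width: 0.035
```

```bash
python3 -c "
from h import *
goto(.4951,.126,.02,2.154)"
```

```text
t 13.8 pos [0.4948 0.1258 0.02  ] phi 2.1548 tilt [-3.e-04 -3.e-04 -1.e+00] q [ 0.3   0.4  -0.74  1.93  0.33  0.93 -0.01] w 0.035 F [-0.3 -0.5 -0. ]
MOVE [ 0.      0.0004 -0.    ] turn 0.0008 dist 0.0
```

Emit:
{"op": "move_arm", "data": {"series": [[0,0,-0.003,0],[0,0,-0.01,0],[0,0,-0.025,0],[0,0,-0.045,0],[0,0,-0.07,0],[0,0,-0.09,0],[0,0,-0.1,0],[0,0,-0.1,0],[0,0,-0.1,0]]}}

```text
time: 14.7
ee_pos: [0.4946, 0.1256, 0.1196]
eef_rot: [0.474, 0.881, -0.0, -0.0]
ft_force: [0.2, 0.3, -6.7]
width: 0.0349
```

```bash
cat > f4.py <<'E'
from fit import *
wh=np.array([1,1,1])/3
T={'top':[553.4,-182.4,-.276],'side':[551.3,-185.1,-.278]}
# cavity: spool outline +3 (bbox x -58..58 r21, stem 58..88 r11), wells x -22..22, y +-50
P=[(-58,-21),(-22,-21),(-22,-50),(22,-50),(22,-21),(58,-21),(58,-11),(88,-11),(88,11),(58,11),(58,21),(22,21),(22,50),(-22,50),(-22,21),(-58,21)]
# edge normals: find near (outward -x or +y) vs far (+x or -y)
def nf(P):
    P=np.array(P); n=[];f=[]
    for i in range(len(P)):
        t=np.roll(P,-1,0)[i]-P[i]; nr=np.array([t[1],-t[0]])
        (f if (nr[0]>0 or nr[1]<0) else n).append(i)
    return tuple(n),tuple(f)
n,f=nf(P)
import sys
for c in sys.argv[1:]:
    t=T[c]; a=t[2]
    x0=[t[0]+np.cos(a)*-12-np.sin(a)*88,t[1]+np.sin(a)*-12+np.cos(a)*88,a]
    for h in (2.5,1.5):
        k,s=fit(c,[(P,.02,f),(P,.004,n)],x0,cdir=wh,spread=(6,6,.02),h=h)
        d=k[:2]-t[:2]; print(c,k.round(3),s,(np.array([[np.cos(a),np.sin(a)],[-np.sin(a),np.cos(a)]])@d).round(2))
E
python3 - <<'E'
from h import *
goto(.4951,.126,.02,2.154)
p,d=grab('side'); save('s8',p[120:260,180:330],4.5)
p,d=grab('top'); save('t8',p[100:260,150:400],3)
goto(.4951,.126,.02,2.154)
E
python3 f4.py top side
```

```text
t 14.7 pos [0.4946 0.1256 0.1196] phi 2.1547 tilt [-5.e-04 -5.e-04 -1.e+00] q [ 0.37  0.26 -0.79  1.85  0.2   1.11  0.09] w 0.0349 F [ 0.2  0.3 -6.7]
MOVE [0.     0.0007 0.0996] turn 0.0007 dist 0.1
t 14.8 pos [0.4943 0.1256 0.119 ] phi 2.1548 tilt [-1.7e-03 -3.0e-04 -1.0e+00] q [ 0.37  0.26 -0.79  1.85  0.2   1.11  0.09] w 0.035 F [-0.2  1.2 -6.9]
MOVE [-0.0002  0.0011  0.099 ] turn 0.0008 dist 0.099
top [ 5.66835e+02 -9.53070e+01 -2.75000e-01] -55.11622322130503 [-10.81  87.46]
top [ 5.66886e+02 -9.52550e+01 -2.75000e-01] -35.79841508205582 [-10.77  87.52]
side [ 5.63877e+02 -9.73280e+01 -2.88000e-01] -9.960389335200471 [-11.99  87.85]
side [ 5.63788e+02 -9.70540e+01 -2.84000e-01] -6.4562066995872645 [-12.15  88.09]
```

View pics/s8.png

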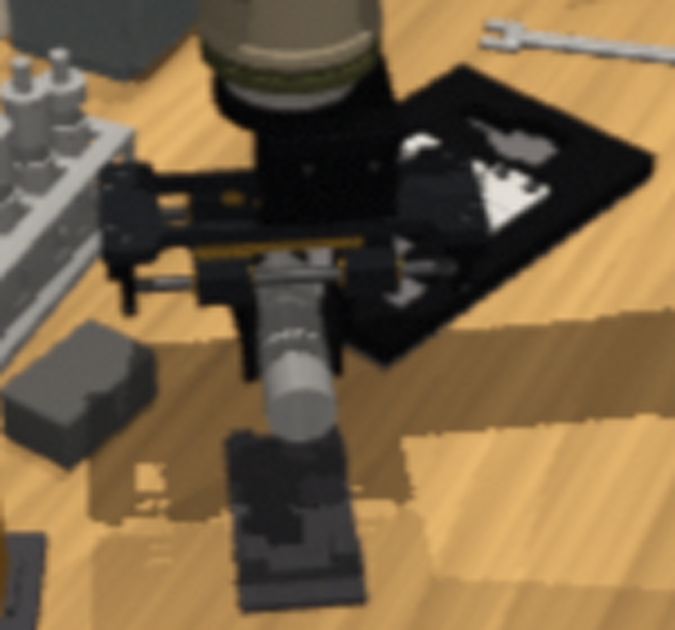

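View pics/t8.png

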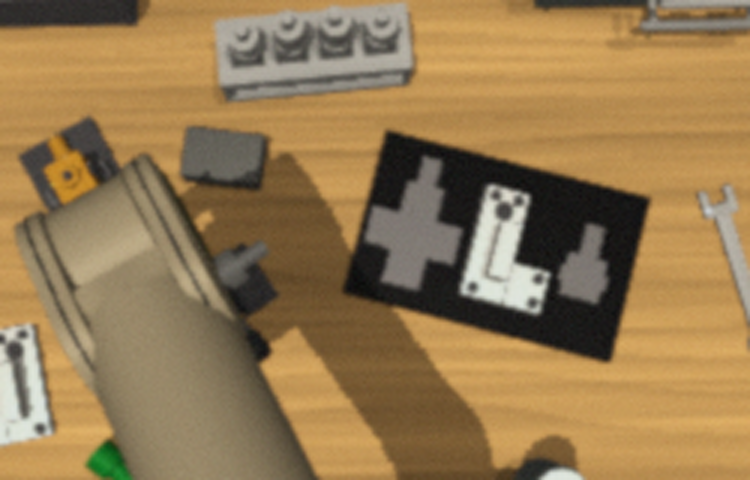

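The spool is held level and clear of the cradle: end face px (300,410) in the side crop, stem px (265,245) in the top crop. The spool cavity is at about (0.5653, −0.0961).

```bash
python3 -c "
from h import *
goto(.5653,-.0961,.07,2.8656)"
```

```text
t 14.8 pos [0.4943 0.1256 0.119 ] phi 2.1548 tilt [-1.7e-03 -3.0e-04 -1.0e+00] q [ 0.37  0.26 -0.79  1.85  0.2   1.11  0.09] w 0.035 F [-0.2  1.2 -6.9]
MOVE [-0.2242 -0.0629  0.0489] turn -0.7108 dist 0.238
```

Emit:
{"op": "move_arm", "data": {"series": [[-0.02,-0.005,0,-0.06],[-0.045,-0.012,0,-0.13],[-0.075,-0.021,0,-0.22],[-0.105,-0.03,0,-0.32],[-0.135,-0.038,0,-0.42],[-0.165,-0.047,0,-0.52],[-0.195,-0.055,0.005,-0.62],[-0.214,-0.06,0.015,-0.69],[-0.2235,-0.0625,0.025,-0.711],[-0.2242,-0.063,0.034,-0.711],[-0.2242,-0.063,0.042,-0.711],[-0.2242,-0.063,0.047,-0.711],[-0.2242,-0.063,0.049,-0.711],[-0.2242,-0.063,0.049,-0.711]]}}

```text
time: 16.2
ee_pos: [0.566, -0.0951, 0.0711]
eef_rot: [0.137, 0.991, -0.0, 0.0]
ft_force: [-0.4, -1.5, -6.0]
width: 0.0351
```

```bash
python3 - <<'E'
from h import *
goto(.5653,-.0961,.07,2.8656)
p,d=grab('side'); save('s9',p[100:220,180:330],5)
p,d=grab('top'); save('t9',p[130:240,220:370],5)
goto(.5653,-.0961,.07,2.8656)
E
```

```text
t 16.2 pos [ 0.566  -0.0951  0.0711] phi 2.8666 tilt [ 0. -0. -1.] q [ 0.69  0.46 -0.74  1.74  0.34  1.08  1.13] w 0.0351 F [-0.4 -1.5 -6. ]
MOVE [ 0.0004 -0.0012  0.0011] turn 0.001 dist 0.002
t 16.3 pos [ 0.5663 -0.0955  0.0715] phi 2.8661 tilt [ 7.e-04 -3.e-04 -1.e+00] q [ 0.69  0.46 -0.74  1.74  0.34  1.08  1.13] w 0.0352 F [ 0.   0.3 -6.5]
MOVE [ 0.0008 -0.0008  0.0015] turn 0.0005 dist 0.002
```

View pics/s9.png

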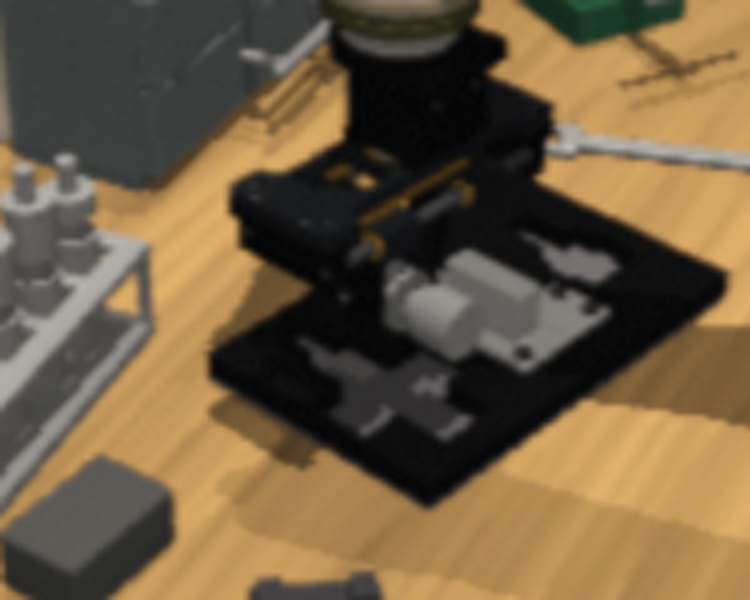

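View pics/t9.png

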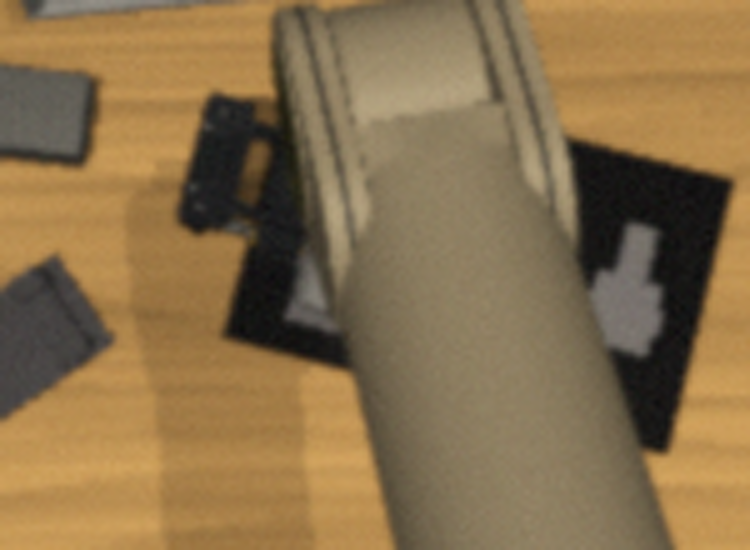

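```bash
cat > f5.py <<'E'
from fit import *
import sys
tx,ty,tz,phi=map(float,sys.argv[1:5])   # spool axis yaw phi, tz axis height
f=dict(np.load('side.npz'))
th=np.linspace(0,2*np.pi,90,endpoint=False)
def pts(v,r):
    c,s=np.cos(phi),np.sin(phi); X=-55.0
    Y=r*np.cos(th); Z=r*np.sin(th)
    return np.c_[(v[0]+c*X-s*Y)/1000,(v[1]+s*X+c*Y)/1000,tz+Z/1000]
# weight: use all, signed diff inside-outside
def cost(v,h):
    d=(samp(f,pts(v,18-h))-samp(f,pts(v,18+h))).mean(1)
    return -np.clip(np.abs(d),0,40).mean()
best=None
for a in np.arange(-6,6.1,.5):
    for b in np.arange(-4,4.1,.5):
        v=[tx+a,ty+b]; q=cost(v,1.5)
        if best is None or q<best[0]: best=(q,v)
r=minimize(cost,best[1],args=(1.2,),method='Nelder-Mead'); k=r.x
d=k-[tx,ty]; c,s=np.cos(phi),np.sin(phi); print(k.round(2),r.fun,'rel axis/left',(np.array([[c,s],[-s,c]])@d).round(2))
im=cv2.resize(f['p'],None,fx=6,fy=6,interpolation=cv2.INTER_CUBIC)
for v,col in(([tx,ty],(255,0,0)),(k,(0,255,0))):
    for u in proj('side',pts(v,18)): cv2.circle(im,(int(u[0]*6+3),int(u[1]*6+3)),1,col,-1)
c0=proj('side',[[tx/1000-.05*c,ty/1000-.05*s,tz]])[0]*6
save('endface',im[int(c0[1])-200:int(c0[1])+200,int(c0[0])-260:int(c0[0])+260],1.4)
E
python3 f5.py 566.2 -95.3 .0853 -.2755
```

```text
[566.44 -94.95] -11.002427101135254 rel axis/left [0.13 0.41]
```

View pics/endface.png

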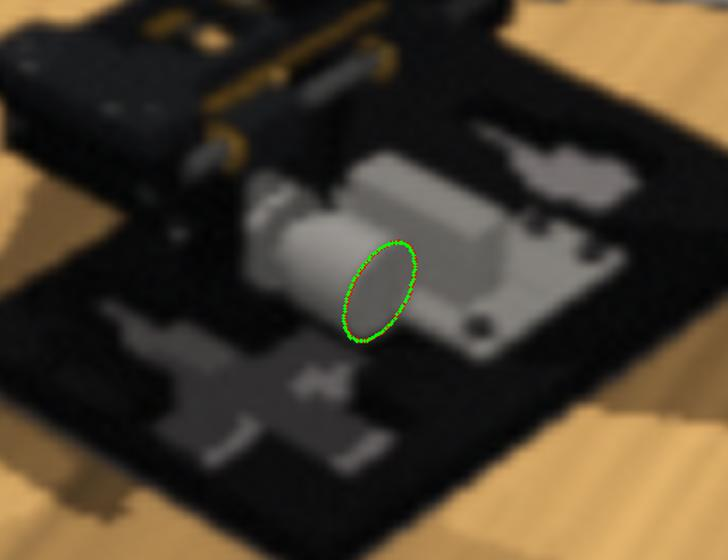

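Emit:
{"op": "move_arm", "data": {"series": [[0.0016,-0.002,0.012,0],[0.0016,-0.002,0.025,0],[0.0016,-0.002,0.036,0],[0.0016,-0.002,0.042,0],[0.0016,-0.002,0.0435,0],[0.0016,-0.002,0.0435,0]]}}

```text
time: 16.9
ee_pos: [0.564, -0.0972, 0.0273]
eef_rot: [0.137, 0.991, 0.0, -0.0]
ft_force: [0.5, -0.5, -7.0]
width: 0.035
```

```bash
python3 - <<'E'
from h import *
goto(.5641,-.0969,.008,2.8656)
p,d=grab('side')
E
python3 f5.py 564.3 -96.9 .0417 -.276
```

```text
t 16.9 pos [ 0.564  -0.0972  0.0273] phi 2.866 tilt [-2.e-04  2.e-04 -1.e+00] q [ 0.67  0.51 -0.71  1.77  0.39  1.    1.1 ] w 0.035 F [ 0.5 -0.5 -7. ]
MOVE [-0.0001  0.0003  0.0193] turn 0.0004 dist 0.019
[ 565.4  -100.49] -14.411486625671387 rel axis/left [ 2.03 -3.15]
```

View pics/endface.png

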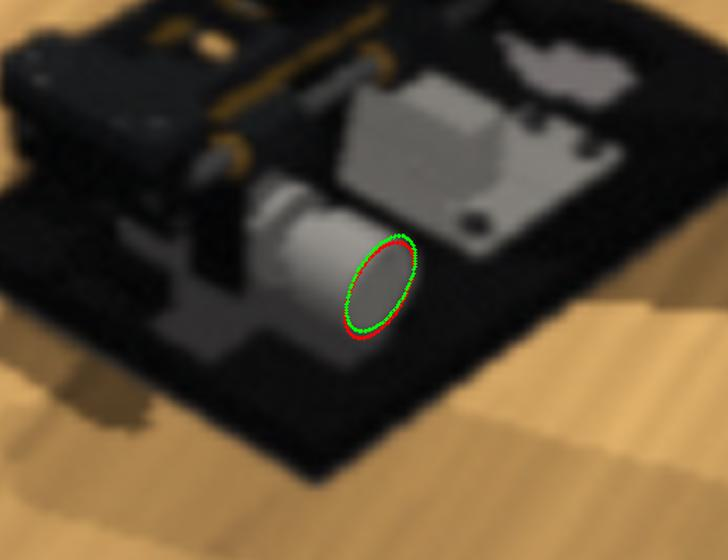

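Emit:
{"op": "move_arm", "data": {"series": [[0,0.0003,0.002,0],[0,0.0003,0.004,0],[0,0.0003,0.006,0],[0,0.0003,0.008,0],[0,0.0003,0.008,0]]}}

```text
time: 17.45
ee_pos: [0.5638, -0.0971, 0.0192]
eef_rot: [0.138, 0.991, 0.0, -0.0]
ft_force: [0.1, -0.5, -6.4]
width: 0.0355
```

```bash
python3 - <<'E'
from h import *
goto(.5641,-.0969,.008,2.8656)
p,d=grab('side'); save('s10',p[130:210,190:310],6)
E
```

```text
t 17.45 pos [ 0.5638 -0.0971  0.0192] phi 2.8657 tilt [-4.e-04  1.e-04 -1.e+00] q [ 0.66  0.52 -0.71  1.78  0.4   0.99  1.1 ] w 0.0355 F [ 0.1 -0.5 -6.4]
MOVE [-0.0002  0.0003  0.0112] turn 0.0001 dist 0.011
```

View pics/s10.png

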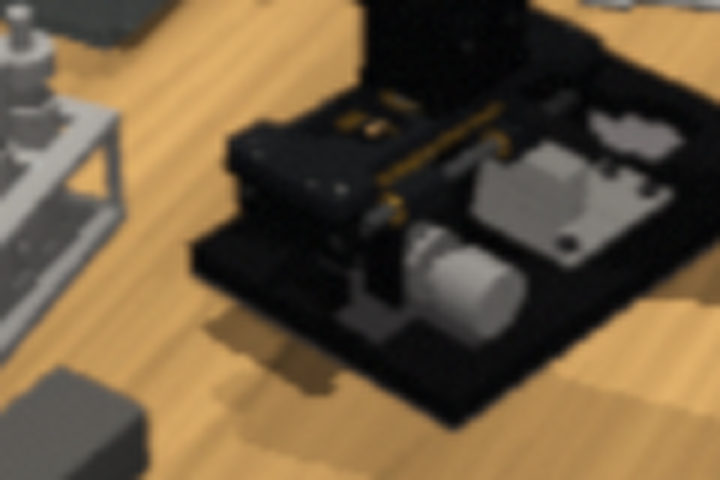

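Emit:
{"op": "move_arm", "data": {"series": [[0,0.0002,0.002,0],[0,0.0002,0.004,0],[0,0.0002,0.006,0],[0,0.0002,0.007,0],[0,0.0002,0.007,0]]}}

```text
time: 18.0
ee_pos: [0.564, -0.0969, 0.0123]
eef_rot: [0.137, 0.991, 0.0, -0.0]
ft_force: [-0.0, -0.2, -6.7]
width: 0.035
```

Emit:
{"op": "move_arm", "data": {"series": [[0,0,0.0015,0],[0,0,0.003,0],[0,0,0.0037,0],[0,0,0.0037,0]]}}

```text
time: 18.4
ee_pos: [0.564, -0.0969, 0.0087]
eef_rot: [0.137, 0.991, -0.0, -0.0]
ft_force: [-0.7, -0.5, -6.9]
width: 0.0347
```

```bash
python3 - <<'E'
from h import *
goto(.5641,-.0969,.008,2.8656)
E
```

```text
t 18.4 pos [ 0.564  -0.0969  0.0087] phi 2.8658 tilt [-1.e-04 -0.e+00 -1.e+00] q [ 0.66  0.54 -0.7   1.78  0.41  0.97  1.09] w 0.0347 F [-0.7 -0.5 -6.9]
MOVE [-0.0001  0.      0.0007] turn 0.0002 dist 0.001
```

Emit:
{"op": "move_arm", "data": {"series": [[0,0,0.0005,0],[0,0,0.001,0],[0,0,0.001,0]]}}

```text
time: 18.7
ee_pos: [0.5642, -0.0969, 0.0081]
eef_rot: [0.137, 0.991, -0.0, 0.0]
ft_force: [-1.2, -0.6, -3.5]
width: 0.0348
```

It bears on the floor at the predicted height. Open part-way, because the finger wells are narrow, and lift.

Emit:
{"op": "move_arm", "data": {"series": [[0,0,0.0003,0],[0,0,0.0003,0],[0,0,0.0003,0],[0,0,0.0003,0],[0,0,-0.005,0],[0,0,-0.015,0],[0,0,-0.03,0],[0,0,-0.05,0],[0,0,-0.08,0],[0,0,-0.1,0],[0,0,-0.11,0]], "claw": 0.2}}

```text
time: 19.8
ee_pos: [0.5652, -0.0968, 0.1211]
eef_rot: [0.137, 0.991, -0.0, 0.002]
ft_force: [0.5, -1.1, -0.3]
width: 0.0523
```

```bash
python3 - <<'E'
from h import *
goto(.6255,.26,.13,.508)
p,d=grab('side'); save('s11',p[120:210,190:310],6)
E
python3 f5.py 564 -96.9 .022 -.276
```

```text
t 19.8 pos [ 0.5652 -0.0968  0.1211] phi 2.866 tilt [ 0.0036 -0.0011 -1.    ] q [ 0.72  0.4  -0.76  1.7   0.3   1.16  1.17] w 0.0523 F [ 0.5 -1.1 -0.3]
MOVE [ 0.0391  0.3598 -0.0091] turn 2.358 dist 0.362
[ 570.77 -103.17] -16.048398971557617 rel axis/left [ 8.22 -4.18]
```

View pics/s11.png

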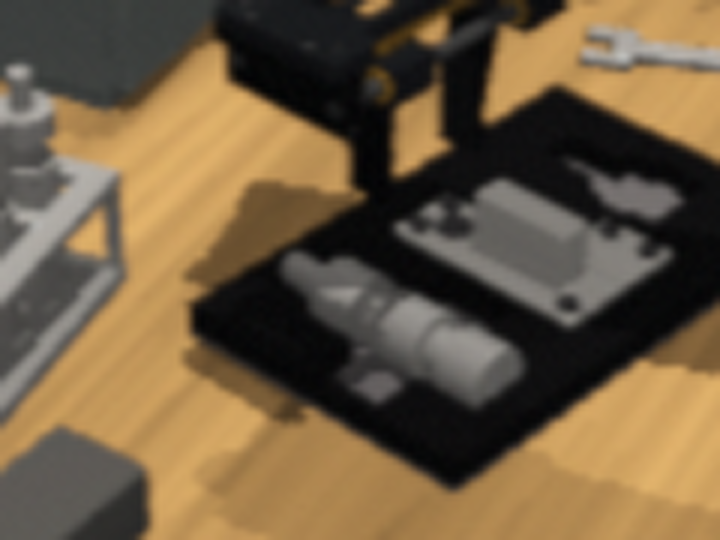

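The spool lies home in its cavity: rear land px (490,370), stem px (300,265). Now to the coupling, raised for the transit.

Emit:
{"op": "move_arm", "data": {"series": [[0.002,0.02,-0.03,0.15],[0.006,0.05,-0.05,0.3],[0.01,0.09,-0.05,0.45],[0.014,0.13,-0.05,0.6],[0.018,0.17,-0.05,0.75],[0.022,0.21,-0.05,0.9],[0.027,0.25,-0.05,1.05],[0.031,0.29,-0.05,1.2],[0.035,0.33,-0.05,1.35],[0.039,0.36,-0.04,1.5],[0.039,0.36,-0.03,1.65],[0.039,0.36,-0.02,1.8],[0.039,0.36,-0.01,1.95],[0.039,0.36,-0.01,2.1],[0.039,0.36,-0.01,2.25],[0.039,0.36,-0.01,2.358],[0.039,0.36,-0.01,2.358],[0.039,0.36,-0.01,2.358]], "claw": 1}}

```text
time: 21.65
ee_pos: [0.6243, 0.2601, 0.1274]
eef_rot: [0.967, 0.253, -0.0, 0.0]
ft_force: [-1.4, 0.7, 0.1]
width: 0.0869
```

```bash
python3 - <<'E'
from h import *
goto(.6255,.26,.029,.508)
p,d=grab('side'); save('s12',p[150:280,100:250],5)
p,d=grab('top'); save('t12',p[100:260,230:400],4)
goto(.6255,.26,.029,.508)
E
```

```text
t 21.65 pos [0.6243 0.2601 0.1274] phi 0.5114 tilt [-6.e-04 -5.e-04 -1.e+00] q [-0.16  0.54 -0.43  1.41  0.23  1.24 -1.67] w 0.0869 F [-1.4  0.7  0.1]
MOVE [0.0011 0.0007 0.0984] turn 0.0034 dist 0.098
t 21.75 pos [0.6244 0.26   0.1275] phi 0.5104 tilt [-5.e-04 -3.e-04 -1.e+00] q [-0.16  0.54 -0.43  1.41  0.23  1.24 -1.67] w 0.0867 F [-0.2  0.1 -0.2]
MOVE [0.001  0.0005 0.0985] turn 0.0024 dist 0.099
```

View pics/s12.png

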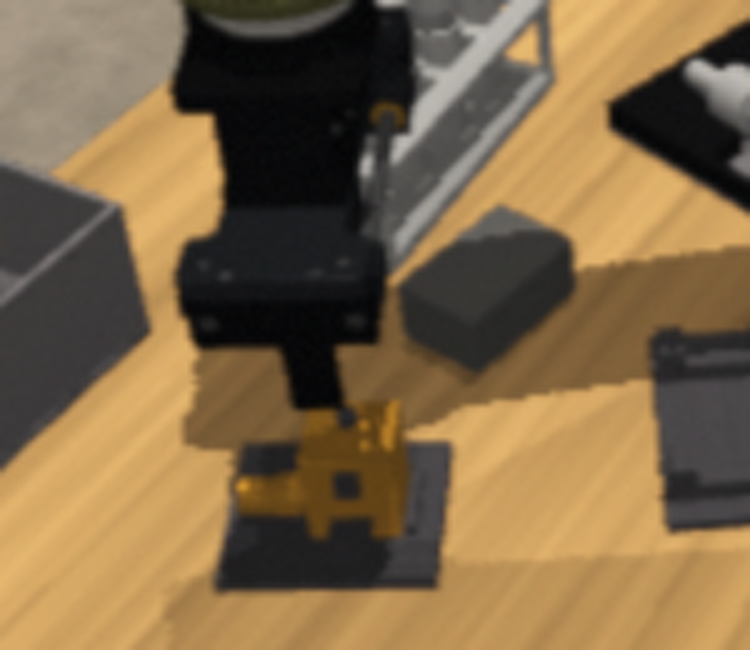

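View pics/t12.png

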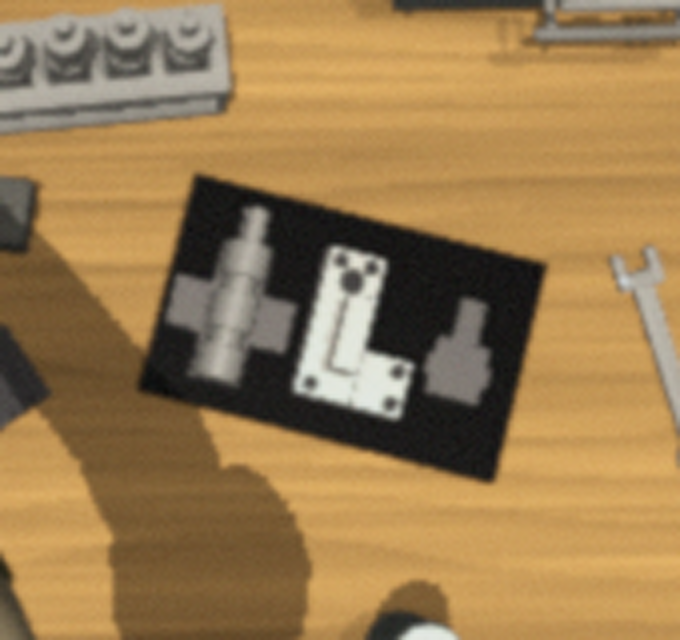

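The spool and cover both look seated (top crop: spool (232,310), cover (350,330)). The jaws straddle the coupling's button px (348,485) in the side crop. Descend.

Emit:
{"op": "move_arm", "data": {"series": [[0.001,0.0005,0.025,0.002],[0.001,0.0005,0.05,0.002],[0.001,0.0005,0.075,0.002],[0.001,0.0005,0.089,0.002],[0.001,0.0005,0.095,0.002],[0.001,0.0005,0.097,0.002],[0.001,0.0005,0.097,0.002]]}}

```text
time: 22.45
ee_pos: [0.6262, 0.2605, 0.0317]
eef_rot: [0.968, 0.25, 0.001, -0.0]
ft_force: [0.0, 0.2, 0.8]
width: 0.0869
```

```bash
python3 - <<'E'
from h import *
goto(.6255,.26,.029,.508)
p,d=grab('side'); save('s13',p[170:280,110:230],6)
E
```

```text
t 22.45 pos [0.6262 0.2605 0.0317] phi 0.5061 tilt [ 1.e-03  5.e-04 -1.e+00] q [-0.17  0.64 -0.41  1.48  0.27  1.08 -1.7 ] w 0.0869 F [0.  0.2 0.8]
MOVE [-0.0008  0.0001  0.0027] turn -0.0019 dist 0.003
```

View pics/s13.png

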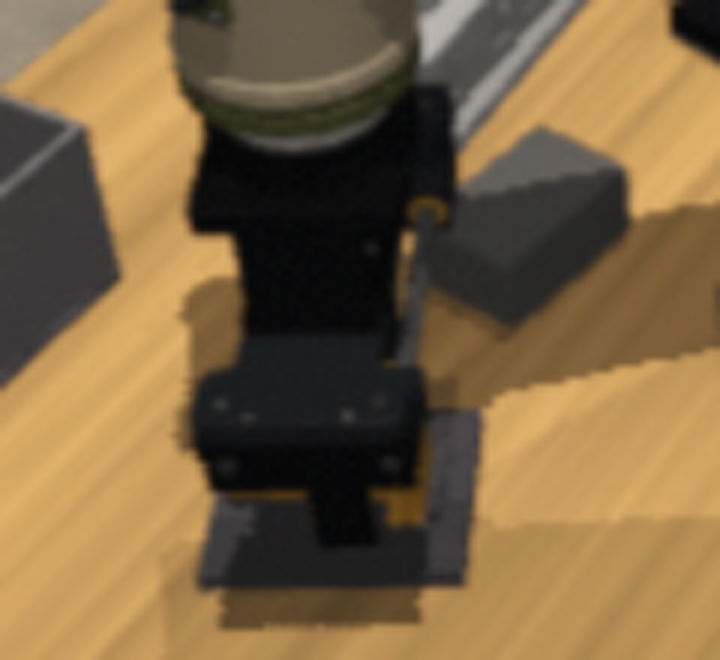

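Emit:
{"op": "move_arm", "data": {"series": [[-0.0008,0,0.0015,0],[-0.0008,0,0.0015,0],[-0.0008,0,0.0015,0],[-0.0008,0,0.0015,0],[-0.0008,0,0.0015,0],[-0.0008,0,0.0015,0],[-0.0008,0,0.0015,0],[-0.0008,0,0.0015,0],[-0.0008,0,0.0015,0],[-0.0008,0,0.0015,0]], "claw": -1, "newtons": 35}}

```text
time: 23.5
ee_pos: [0.625, 0.2599, 0.0294]
eef_rot: [0.968, 0.25, 0.0, -0.0]
ft_force: [-1.1, -0.3, 1.7]
width: 0.0397
```

```bash
python3 - <<'E'
from h import *
goto(.6255,.26,.029,.508)
E
```

```text
t 23.5 pos [0.625  0.2599 0.0294] phi 0.5059 tilt [ 1.e-04  0.e+00 -1.e+00] q [-0.17  0.64 -0.41  1.48  0.27  1.08 -1.7 ] w 0.0397 F [-1.1 -0.3  1.7]
MOVE [0.0005 0.0002 0.0004] turn -0.0021 dist 0.001
```

Width is 39.7 mm, so both buttons are flush. Test lift.

Emit:
{"op": "move_arm", "data": {"series": [[0,0,-0.0005,0],[0,0,-0.001,0],[0,0,-0.002,0],[0,0,-0.002,0]]}}

```text
time: 23.9
ee_pos: [0.6247, 0.2595, 0.0309]
eef_rot: [0.968, 0.25, -0.0, 0.0]
ft_force: [0.7, 0.0, -4.7]
width: 0.0396
```

Only its own weight (4.7 N) shows, so it is unlatched. Lift straight up.

Emit:
{"op": "move_arm", "data": {"series": [[0,0,-0.004,0],[0,0,-0.01,0],[0,0,-0.02,0],[0,0,-0.035,0],[0,0,-0.055,0],[0,0,-0.075,0],[0,0,-0.09,0],[0,0,-0.1,0],[0,0,-0.1,0],[0,0,-0.1,0]]}}

```text
time: 24.9
ee_pos: [0.6247, 0.2596, 0.1308]
eef_rot: [0.968, 0.25, -0.0, 0.0]
ft_force: [-0.0, -0.4, -5.9]
width: 0.0395
```

```bash
python3 - <<'E'
from h import *
goto(.6255,.26,.029,.508)
p,d=grab('side'); save('s14',p[150:280,100:240],5)
p,d=grab('top')
from fit import *
L=[(-52,30.5),(-52,-54.5),(-7,-54.5),(-7,-14.5),(68,-14.5),(68,30.5)]
wh=np.array([1,1,1])/3
t=np.array([553.4,-182.4,-.276]);a=t[2]; M=np.array([[np.cos(a),np.sin(a)],[-np.sin(a),np.cos(a)]])
k,s=fit('top',[(L,.02,())],[545,-187,-.276],cdir=wh); print('cover',k,(M@(k-t)[:2]))
sp=[(-55,18),(-55,-18),(-29,-18),(-29,-12),(-15,-12),(-15,-18),(15,-18),(15,-12),(29,-12),(29,-18),(55,-18),(55,-8),(85,-8),(85,8),(55,8),(55,18),(29,18),(29,12),(15,12),(15,18),(-15,18),(-15,12),(-29,12),(-29,18)]
k,s=fit('top',[(sp,.022,())],[565,-96,-.276],cdir=wh); print('spool',k,(M@(k-t)[:2]))
# coupling cavity near rim / far floor, several h
st=rect(25,60,-12,12)
for h in(1.5,2.5):
  k,s=fit('top',[(st,.02,(0,1,3)),(st,.004,(2,3)),(rect(-25,25,-23,23),.02,(0,1,2))],[518,-274,-.276],cdir=wh,spread=(5,5,.03),h=h)
  print('coup cav',k,s,M@(k-t)[:2])
  k,s=fit('top',[(st,.02,(0,1,3)),(st,.004,(2,3)),(rect(-25,25,-23,23),.02,(0,1,2)),(rect(-25,25,-27.5,27.5),.02,(0,1,3)),(rect(-25,25,-27.5,27.5),.004,(1,2,3))],[518,-274,-.276],cdir=wh,spread=(5,5,.03),h=h)
  print('coup cav',k,s,M@(k-t)[:2])
save('cc',ortho('top',.45,.6,-.35,-.2,.02,.25))
save('ccs',ortho('side',.45,.6,-.35,-.2,.02,.25))
E
```

```text
t 24.9 pos [0.6247 0.2596 0.1308] phi 0.5059 tilt [-5.e-04 -4.e-04 -1.e+00] q [-0.16  0.54 -0.43  1.4   0.23  1.25 -1.67] w 0.0395 F [-0.  -0.4 -5.9]
MOVE [0.0009 0.     0.1018] turn -0.0021 dist 0.102
cover [ 5.44952000e+02 -1.86620511e+02 -2.80640758e-01] [-6.97814153 -6.36293636]
spool [ 5.67780215e+02 -9.60318110e+01 -2.76221594e-01] [-9.70015874 87.01816806]
coup cav [ 5.18102373e+02 -2.74860775e+02 -2.66592814e-01] -36.56949602971311 [ -8.76530925 -98.58035659]
coup cav [ 5.18209138e+02 -2.74558131e+02 -2.66758320e-01] -30.74719504478193 [ -8.74505856 -98.26007204]
coup cav [ 5.18380452e+02 -2.73801746e+02 -2.92106562e-01] -56.61118404200819 [ -8.78635002 -97.48562937]
coup cav [ 5.18257451e+02 -2.74486308e+02 -2.75517956e-01] -48.13068900895638 [ -8.7181467  -98.17780196]
```

View pics/cc.png

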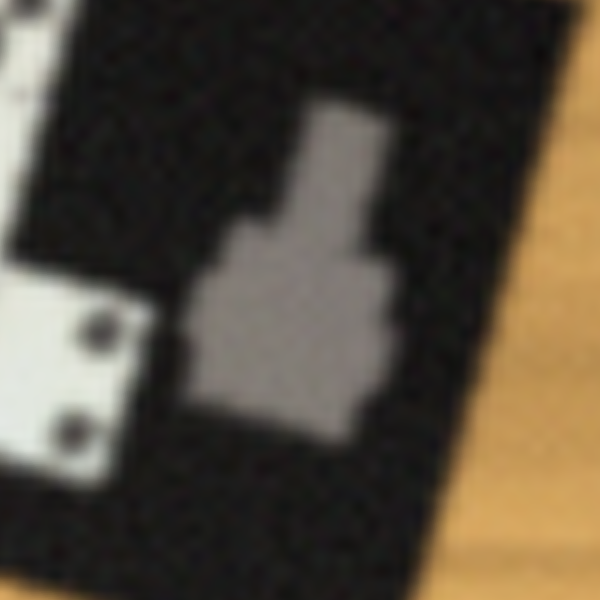

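View pics/ccs.png

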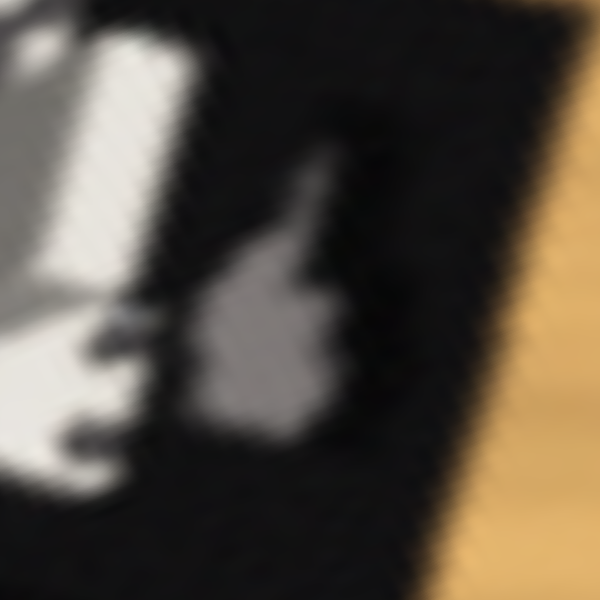

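View pics/s14.png

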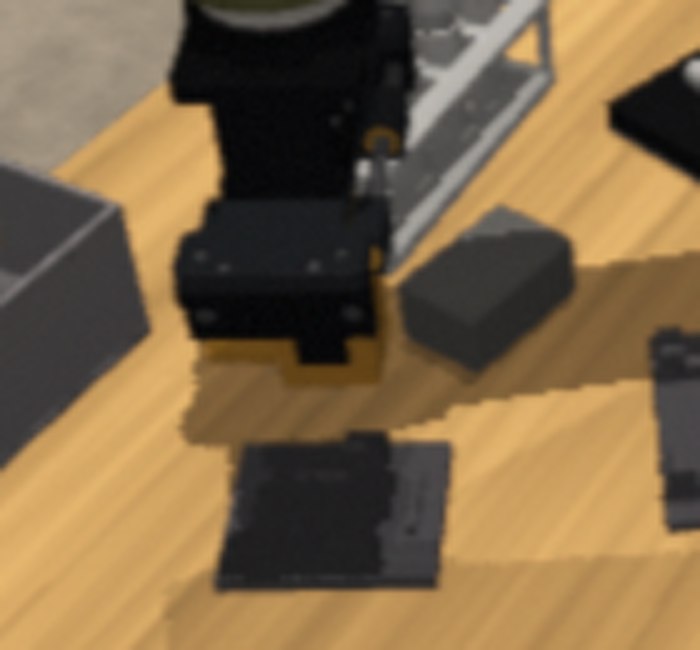

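```bash
python3 -c "
from h import *
goto(.5161,-.2758,.10,-.276)"
```

```text
t 25.0 pos [0.6244 0.2595 0.1301] phi 0.5058 tilt [-1.7e-03 -9.0e-04 -1.0e+00] q [-0.16  0.54 -0.43  1.4   0.23  1.25 -1.67] w 0.0396 F [-0.4 -0.6 -4.9]
MOVE [-0.3541  0.4158  0.0307] turn 0.7818 dist 0.547
```

Emit:
{"op": "move_arm", "data": {"series": [[-0.01,0.012,0,0.02],[-0.027,0.032,0,0.06],[-0.05,0.059,0,0.11],[-0.076,0.089,0,0.17],[-0.102,0.12,0,0.23],[-0.128,0.15,0,0.29],[-0.154,0.181,0,0.35],[-0.18,0.211,0,0.41],[-0.206,0.242,0,0.46],[-0.232,0.272,0,0.52],[-0.258,0.303,0,0.58],[-0.284,0.333,0,0.64],[-0.31,0.364,0,0.7],[-0.33,0.388,0.005,0.74],[-0.345,0.405,0.015,0.77],[-0.352,0.413,0.024,0.782],[-0.3541,0.4158,0.03,0.782],[-0.3541,0.4158,0.032,0.782],[-0.3541,0.4158,0.032,0.782]]}}

```text
time: 26.9
ee_pos: [0.5173, -0.2735, 0.0989]
eef_rot: [0.991, -0.136, -0.0, -0.001]
ft_force: [-0.8, -0.5, -5.3]
width: 0.0398
```

```bash
python3 - <<'E'
from h import *
goto(.5161,-.2758,.10,-.276)
p,d=grab('side'); save('s15',p[70:190,220:360],5)
p,d=grab('top'); save('t15',p[130:260,250:400],5)
goto(.5161,-.2758,.044,-.276)
E
```

```text
t 26.9 pos [ 0.5173 -0.2735  0.0989] phi -0.2734 tilt [-4.0e-04  1.2e-03 -1.0e+00] q [ 0.49  0.35 -0.1   1.71  0.04  1.09 -1.46] w 0.0398 F [-0.8 -0.5 -5.3]
MOVE [-0.0005  0.0025 -0.0011] turn 0.0026 dist 0.003
t 27.0 pos [ 0.5175 -0.274   0.0997] phi -0.2738 tilt [ 7.e-04  3.e-04 -1.e+00] q [ 0.49  0.35 -0.1   1.71  0.04  1.09 -1.46] w 0.0399 F [-0.3  0.1 -5.5]
MOVE [-0.0009  0.0021  0.0557] turn 0.0022 dist 0.056
```

View pics/s15.png

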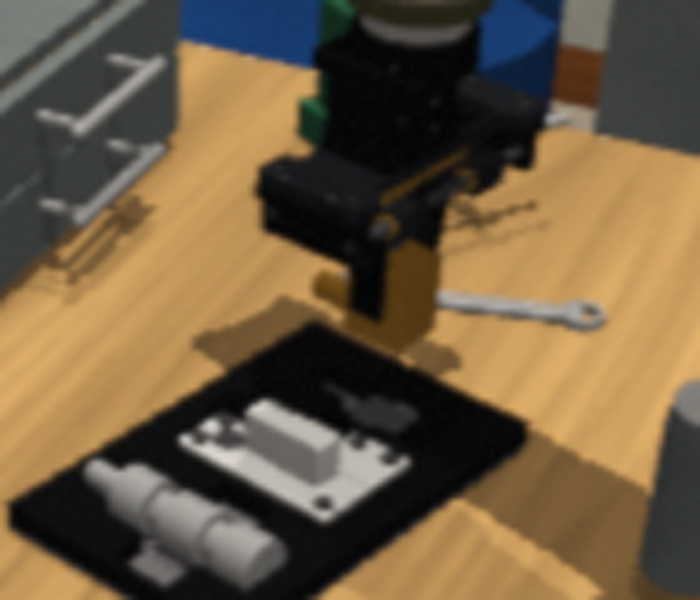

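View pics/t15.png

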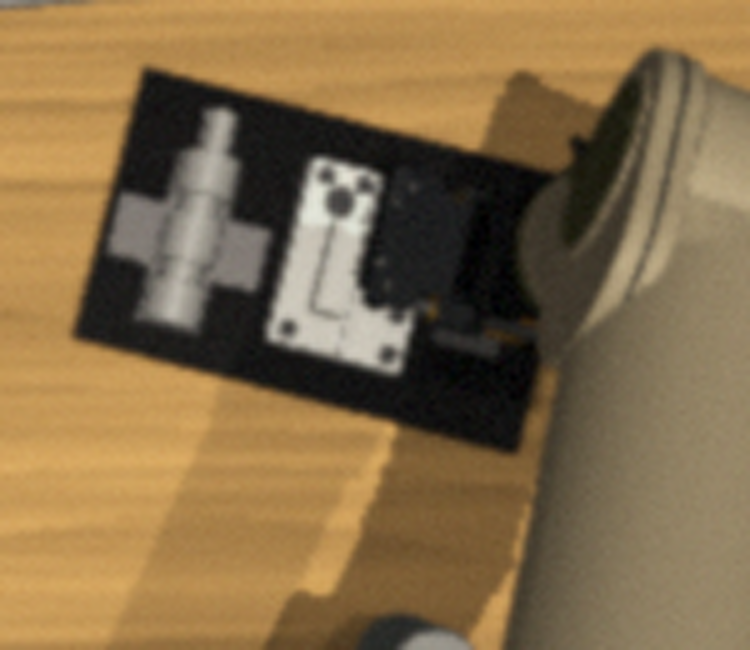

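Emit:
{"op": "move_arm", "data": {"series": [[-0.0009,0.0021,0.012,0.002],[-0.0009,0.0021,0.026,0.002],[-0.0009,0.0021,0.04,0.002],[-0.0009,0.0021,0.049,0.002],[-0.0009,0.0021,0.053,0.002],[-0.0009,0.0021,0.0535,0.002],[-0.0009,0.0021,0.0535,0.002]]}}

```text
time: 27.7
ee_pos: [0.5155, -0.2774, 0.0461]
eef_rot: [0.99, -0.139, 0.0, 0.0]
ft_force: [0.5, -0.3, -5.5]
width: 0.0398
```

```bash
cat > f6.py <<'E'
from fit import *
import sys
zu,tx,ty=map(float,sys.argv[1:4]); phi=-.276
B=rect(-22,22,-20,20)
c,s=np.cos(phi),np.sin(phi)
f=np.load('side.npz')
im=cv2.resize(f['p'],None,fx=6,fy=6,interpolation=cv2.INTER_CUBIC)
def draw(P,z,col):
    P=np.array(P,float); W=np.c_[(tx+c*P[:,0]-s*P[:,1])/1000,(ty+s*P[:,0]+c*P[:,1])/1000,np.full(len(P),z)]
    cv2.polylines(im,[np.int32(proj('side',W)*6+3)],True,col,1)
draw(B,zu,(255,0,0)); draw(B,zu+.054,(255,0,0))
cav=[(-25,-23),(25,-23),(25,-12),(60,-12),(60,12),(25,12),(25,23),(-25,23)]
draw(cav,.02,(0,255,255))
c0=proj('side',[[tx/1000,ty/1000,zu+.02]])[0]*6
save('ov',im[int(c0[1])-220:int(c0[1])+220,int(c0[0])-280:int(c0[0])+280],1.4)
E
python3 - <<'E'
from h import *
goto(.5161,-.2758,.0254,-.276)
p,d=grab('side')
E
python3 f6.py .0238 516.9 -276
```

```text
t 27.7 pos [ 0.5155 -0.2774  0.0461] phi -0.2782 tilt [ 5.e-04 -3.e-04 -1.e+00] q [ 0.5   0.41 -0.1   1.75  0.05  0.98 -1.47] w 0.0398 F [ 0.5 -0.3 -5.5]
MOVE [ 0.0001 -0.0017  0.0207] turn -0.0022 dist 0.021
```

View pics/ov.png

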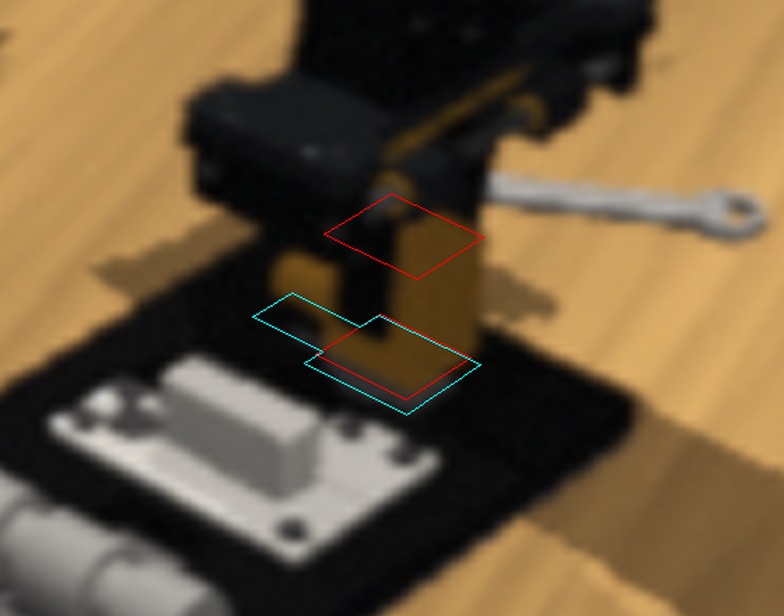

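```bash
cat > f7.py <<'E'
from h import *
import sys
tx,ty,px,py,zu=map(float,sys.argv[1:6]); phi=-.276; c,s=np.cos(phi),np.sin(phi)
f=np.load('side.npz'); K=10
im=cv2.resize(f['p'],None,fx=K,fy=K,interpolation=cv2.INTER_CUBIC)
im=np.clip(im.astype(float)*2.2-20,0,255).astype(np.uint8)
raw=im.copy()
def draw(P,z,col,ox,oy):
    P=np.array(P,float); W=np.c_[(ox+c*P[:,0]-s*P[:,1])/1000,(oy+s*P[:,0]+c*P[:,1])/1000,np.full(len(P),z)]
    cv2.polylines(im,[np.int32(proj('side',W)*K+K/2)],True,col,1)
draw([(-22,-20),(22,-20),(22,20),(-22,20)],zu,(255,0,0),tx,ty)
cav=[(-25,-23),(25,-23),(25,-12),(60,-12),(60,12),(25,12),(25,23),(-25,23)]
draw(cav,.02,(0,255,255),px,py)
c0=proj('side',[[tx/1000,ty/1000,zu+.01]])[0]*K
sl=np.s_[int(c0[1])-200:int(c0[1])+160,int(c0[0])-200:int(c0[0])+190]
save('ov2',np.hstack([raw[sl],im[sl]]),1)
E
python3 f7.py 516.3 -277.6 516.9 -276 .0247
```

```text
(no output)
```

View pics/ov2.png

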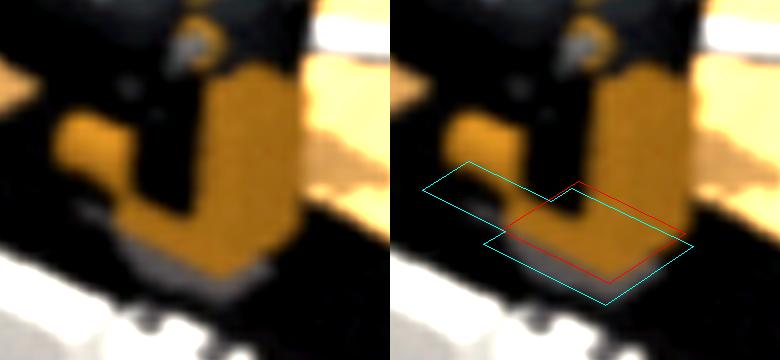

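```bash
python3 - <<'E'
from fit import *
f=dict(np.load('side.npz')); phi=-.277; c,s=np.cos(phi),np.sin(phi)
def mk(x,y,z,v):
    return np.c_[(v[0]+c*x-s*y)/1000,(v[1]+s*x+c*y)/1000,np.full(len(x),z)]
def solve(x0,segs,z,cd,h):
    def cost(v):
        t=[]
        for P,n in segs:
            d=(samp(f,mk(*(P-h*n).T,z,v))-samp(f,mk(*(P+h*n).T,z,v)))@cd
            t.append(d.mean())
        return -sum(t)
    best=min(((cost([x0[0]+a,x0[1]+b]),x0[0]+a,x0[1]+b) for a in np.arange(-4,4.1,.25) for b in np.arange(-4,4.1,.25)))
    r=minimize(cost,best[1:],method='Nelder-Mead'); return r.x,r.fun
og=np.array([1,.3,-1.])/2
# block: bottom of -x face (y -18..18), bottom of +y face visible x -20..-?; vertical edges skip
e=lambda x0,x1,y0,y1,n:(np.c_[np.linspace(x0,x1,30),np.linspace(y0,y1,30)],np.array(n,float))
for h in(1.5,2.5):
    print('block',solve([516.3,-277.6],[e(-22,-22,-18,18,(-1,0)),e(-20,18,20,20,(0,1))],.0247,og,h))
    print('cav',solve([516.9,-276],[e(-25,-25,-10,20,(-1,0)),e(-20,12,23,23,(0,1))],.02,np.array([1,1,1])/3,h))
E
```

```text
block (array([ 515.60334397, -280.10907972]), np.float64(-22.899951171875003))
cav (array([ 515.92155188, -274.78177017]), np.float64(-22.629839409722223))
block (array([ 515.46708078, -279.74373919]), np.float64(-36.277416992187504))
cav (array([ 515.99314804, -274.89021453]), np.float64(-36.064453125))
```

Emit:
{"op": "move_arm", "data": {"series": [[-0.0004,-0.0016,0,0],[-0.0004,-0.0016,0.001,0],[-0.0004,-0.0016,0.003,0],[-0.0004,-0.0016,0.0045,0],[-0.0004,-0.0016,0.006,0],[-0.0004,-0.0016,0.006,0]]}}

```text
time: 28.35
ee_pos: [0.5151, -0.2756, 0.0395]
eef_rot: [0.99, -0.139, -0.0, -0.0]
ft_force: [-1.0, 0.6, -5.9]
width: 0.0401
```

```bash
python3 - <<'E'
from h import *
goto(.5154,-.2757,.0254,-.276)
p,d=grab('side')
E
python3 f7.py 516.2 -275.9 516.9 -276 .0187
```

```text
t 28.35 pos [ 0.5151 -0.2756  0.0395] phi -0.2782 tilt [-4.e-04  1.e-04 -1.e+00] q [ 0.49  0.41 -0.1   1.76  0.05  0.97 -1.47] w 0.0401 F [-1.   0.6 -5.9]
MOVE [0.0003 0.     0.0141] turn -0.0022 dist 0.014
```

View pics/ov2.png

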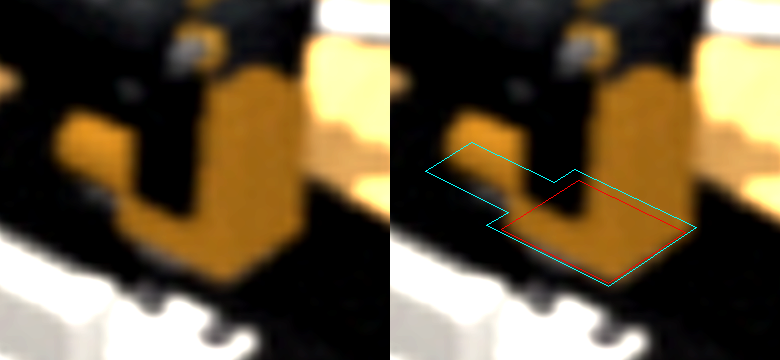

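Emit:
{"op": "move_arm", "data": {"series": [[0.0003,0,0.0015,0],[0.0003,0,0.003,0],[0.0003,0,0.0045,0],[0.0003,0,0.006,0],[0.0003,0,0.0075,0],[0.0003,0,0.008,0],[0.0003,0,0.008,0]]}}

```text
time: 29.1
ee_pos: [0.5156, -0.2757, 0.0318]
eef_rot: [0.99, -0.139, -0.0, 0.0]
ft_force: [0.1, 0.3, -4.5]
width: 0.0396
```

Emit:
{"op": "move_arm", "data": {"series": [[0,0,0.002,0],[0,0,0.004,0],[0,0,0.005,0],[0,0,0.0058,0],[0,0,0.0058,0]]}}

```text
time: 29.6
ee_pos: [0.5155, -0.2757, 0.0259]
eef_rot: [0.99, -0.139, -0.0, -0.0]
ft_force: [0.2, -0.0, -4.9]
width: 0.0398
```

```bash
python3 - <<'E'
from h import *
goto(.5154,-.2757,.0254,-.276)
E
```

```text
t 29.6 pos [ 0.5155 -0.2757  0.0259] phi -0.2782 tilt [-2.e-04  0.e+00 -1.e+00] q [ 0.49  0.43 -0.1   1.77  0.05  0.95 -1.47] w 0.0398 F [ 0.2 -0.  -4.9]
MOVE [-0.0001  0.      0.0005] turn -0.0022 dist 0.001
```

Emit:
{"op": "move_arm", "data": {"series": [[0,0,0.0005,0],[0,0,0.001,0],[0,0,0.001,0]]}}

```text
time: 29.9
ee_pos: [0.5157, -0.2758, 0.0254]
eef_rot: [0.99, -0.139, 0.0, 0.0]
ft_force: [-1.4, 1.2, 0.4]
width: 0.0394
```

Bearing on the floor. Release, with the fingers staying above the tray top.

Emit:
{"op": "move_arm", "data": {"series": [[0,0,0,0],[0,0,0,0],[0,0,0,0],[0,0,0,0],[0,0,-0.005,0],[0,0,-0.015,0],[0,0,-0.03,0],[0,0,-0.06,0],[0,0,-0.1,0],[0,0,-0.13,0],[0,0,-0.15,0]], "claw": 0.5}}

```text
time: 31.0
ee_pos: [0.5166, -0.2761, 0.1795]
eef_rot: [0.99, -0.139, 0.002, 0.001]
ft_force: [-0.1, 0.4, 0.2]
width: 0.0656
```

Emit:
{"op": "move_arm", "data": {"series": [[-0.03,0.03,0,0],[-0.05,0.07,0,0],[-0.05,0.11,0,0],[-0.05,0.15,0,0],[-0.05,0.19,0,0],[-0.05,0.22,0,0],[-0.05,0.24,0,0],[-0.05,0.25,0,0],[-0.05,0.25,0,0]]}}

```text
time: 31.9
ee_pos: [0.3983, -0.5033, 0.1758]
eef_rot: [0.99, -0.139, 0.0, 0.0]
ft_force: [1.3, 0.4, -0.0]
width: 0.0655
```

```bash
python3 - <<'E'
from fit import *
p,d=grab('side'); save('s20',p[80:280,60:360],2.6)
p,d=grab('top'); save('t20',p[110:250,240:400],4.5)
goto(.5,-.4,.2,-.276)
wh=np.array([1,1,1])/3
L=[(-52,30.5),(-52,-54.5),(-7,-54.5),(-7,-14.5),(68,-14.5),(68,30.5)]
t,_=fit('top',[(rect(-90,90,-145,145),.02,())],[553,-184,-.275],cdir=-wh); a=t[2]; M=np.array([[np.cos(a),np.sin(a)],[-np.sin(a),np.cos(a)]])
print('tray',t)
k,s=fit('top',[(L,.02,())],[545,-187,-.276],cdir=wh); print('cover',k,(M@(k-t)[:2]))
for h in(1.5,2.5):
  k,s=fit('top',[(rect(-22,22,-20,20),.058,(1,))],[515,-275,-.276],spread=(5,5,.05),h=h); print('coup block top',k,s,(M@(k-t)[:2]))
  k,s=fit('side',[(rect(-22,22,-20,20),.058,())],[515,-277,-.276],spread=(5,5,.05),h=h); print('coup side',k,s)
p,W=cloud('top')
for nm,(x,y) in dict(blockcorner=(k[0]-15*np.cos(a),k[1]-15*np.sin(a)),).items(): print(nm,x,y)
def hgt(x,y,z):
    u=proj('top',[[x/1000,y/1000,z]])[0]; u=np.round(u).astype(int); return np.nanmedian(W[u[1]-1:u[1]+2,u[0]-1:u[0]+2,2])
c,s=np.cos(a),np.sin(a)
def at(o,X,Y): return o[0]+c*X-s*Y,o[1]+s*X+c*Y
print('tray top',hgt(*at(t,60,-60),.02),hgt(*at(t,-75,110),.02),hgt(*at(t,-75,-110),.02))
cv=(545,-187); print('cover plate',[hgt(*at(cv,X,Y),.02).round(4) for X,Y in((-40,20),(60,20),(60,-5),(-30,-45),(-15,-45))],'rib',hgt(*at(cv,0,0),.05))
print('spool',[hgt(*at((566,-96),X,0),.04).round(4) for X in(-42,0,42)])
print('coupling top',[hgt(*at((517,-275),X,Y),.058).round(4) for X,Y in((-17,-12),(-17,12),(17,12),(17,-12))])
E
```

```text
t 32.0 pos [ 0.3997 -0.5013  0.1756] phi -0.277 tilt [ 8.e-04  3.e-04 -1.e+00] q [ 0.79  0.39  0.05  1.48 -0.02  1.27 -1.01] w 0.0648 F [-0.2  0.2 -0.4]
MOVE [ 0.0687 -0.1248 -0.0243] turn -0.001 dist 0.145
tray [ 5.53388022e+02 -1.82554517e+02 -2.75608155e-01]
cover [ 5.45019188e+02 -1.86591493e+02 -2.83428879e-01] [-6.95440175 -6.16204864]
coup block top [ 5.17570300e+02 -2.74477835e+02 -2.79138973e-01] -77.21211242675781 [ -9.45066271 -98.20127535]
coup side [ 5.15787621e+02 -2.75352113e+02 -2.82033210e-01] -35.609832763671875
coup block top [ 5.17626474e+02 -2.74288020e+02 -2.94276803e-01] -113.70458221435547 [ -9.44826389 -98.00333748]
coup side [ 5.15816548e+02 -2.75040754e+02 -2.67775983e-01] -55.62148666381836
blockcorner 501.3826503186021 -270.95877121352567
tray top 0.02015241868552471 0.01866569527740072 0.01942199099346247
cover plate [np.float64(0.0228), np.float64(0.0225), np.float64(0.0224), np.float64(0.0208), np.float64(0.022)] rib 0.04981490364075572
spool [np.float64(0.0407), np.float64(0.0405), np.float64(0.0399)]
coupling top [np.float64(0.0589), np.float64(0.0586), np.float64(0.0585), np.float64(0.0585)]
```

View pics/s20.png

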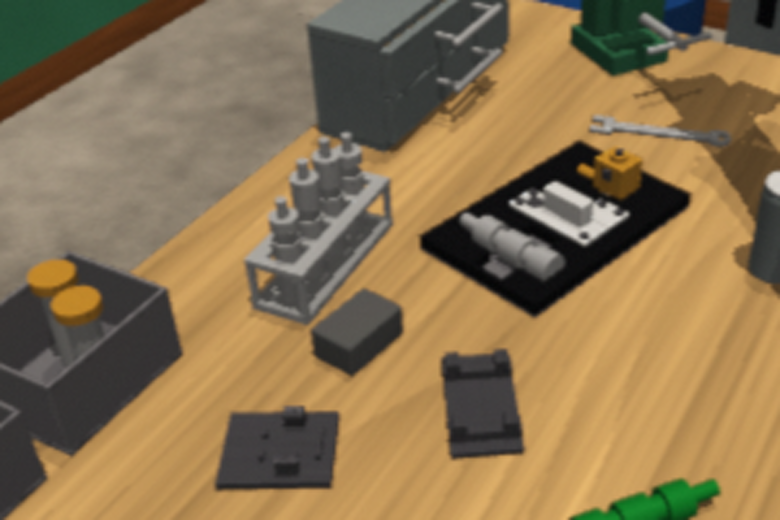

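View pics/t20.png

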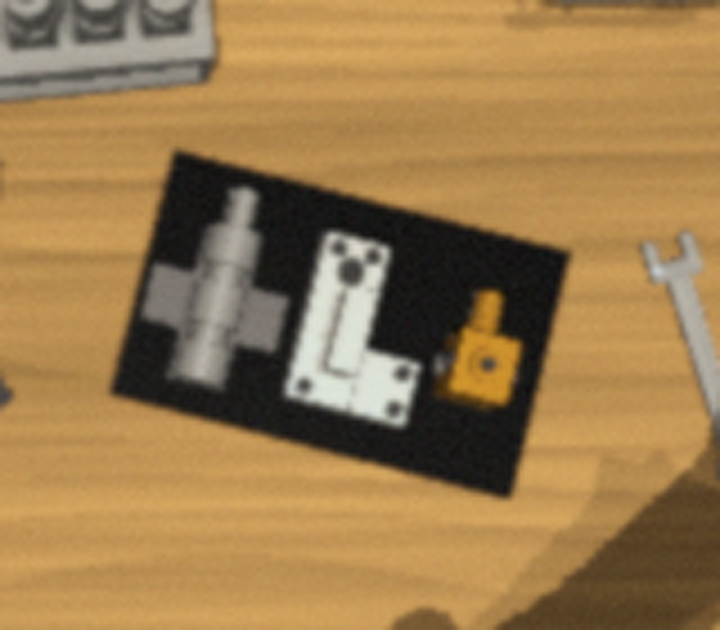

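```bash
python3 -c "
from h import *
print(r.close_job())"
```

```text
the job is handed in; nothing more can be done
None
```

The spool, the cover and the coupling are each down in their own cavity and let go. I handed the job in at about 32 s of the 69 s limit, and no verdict was reported.

**What I did:**
- **Cover:** I moved it first, off the spool cavity and into its own, gripping it by the rib.
- **Spool:** I gripped it across the middle land and lowered it in. I opened the fingers only part-way because the finger wells are narrow.
- **Coupling:** I pinched it until both buttons were flush (39.7 mm across). A 2 mm test lift showed only about 5 N, its own weight, so the latch was free before I lifted it out.
- **Setting down:** I opened the fingers only once each part was bearing on the cavity floor. The arm ended clear of the tray, and I did not knowingly touch anything else.

**Last checks:**
- **Heights:** The top depth image gave 40 mm at the spool crown, 50 mm at the cover rib and 58.5 to 58.9 mm over the coupling top. All match being fully home. The cover's plate read 21 to 23 mm instead of 20 mm, which disagrees slightly. I put this down to depth noise, because the rib and the gripper height matched.
- **Position:** In tray axes the top camera put the cover at (-7.0, -6.2) mm and the coupling at (-9.4, -98.1) mm. It put the spool at (-9.7, 87.0) mm before the coupling was placed. Cover and coupling are within about 1 mm of their fitted cavities. The spool is about 1 mm from its fitted cavity in the top view.
- **Camera disagreement:** The two cameras differed by 2 to 3 mm throughout. I averaged them and corrected with the gripper's own position. The last side-camera fits of the seated cover and spool were poor, so I ignored them.

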